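# Beakers on the drying warmer

### The job

Put the copper and the brass beaker upside down over the two free drying pegs of the warmer, one on each, set down gently with the rim resting all round on the peg's steel disc. When both are on, turn the heat dial to the wide red mark. Leave the grey beaker that is already drying, and everything else on the bench, where it is.

Things in the scene. Friction and masses are not known exactly. Their poses are not given: they have to be found in the camera images.
- beaker_a: Copper open-topped straight cylindrical beaker, 100 mm high, 60 mm outside diameter, 3 mm wall, 4 mm bottom, about 0.16 kg; starts lying on its side on a cradle. Origin: centre of the outside of its bottom; z axis runs from the bottom towards the open mouth.
- beaker_b: Brass open-topped straight cylindrical beaker, 100 mm high, 60 mm outside diameter, 3 mm wall, 4 mm bottom, about 0.16 kg; starts lying on its side on a cradle. Origin and axes as for beaker_a.
- beaker_a_mouth (a point): centre of the copper beaker's mouth, 100 mm along its z axis
- beaker_b_mouth (a point): centre of the brass beaker's mouth, 100 mm along its z axis
- beaker_c: Grey aluminium open-topped straight cylindrical beaker, 100 mm high, 60 mm outside diameter, 3 mm wall, 4 mm bottom, about 0.16 kg, already drying upside down on peg_c; to be left alone. Origin and axes as for beaker_a (its z points down).
- peg_a: Free drying peg fixed on the warmer: pale wooden peg 40 mm in diameter with a cone-shaped tip (16 mm across at the top), tip 74 mm above the origin, on a steel disc 80 mm in diameter and 6 mm thick on which a beaker's rim rests. Origin: centre of the disc's underside (about 22 mm above the bench), z up.
- peg_b: Free drying peg fixed on the warmer: pale wooden peg 40 mm in diameter with a cone-shaped tip (16 mm across at the top), tip 74 mm above the origin, on a steel disc 80 mm in diameter and 6 mm thick on which a beaker's rim rests. Origin: centre of the disc's underside (about 22 mm above the bench), z up.
- peg_c: Occupied (by the grey beaker) drying peg fixed on the warmer: pale wooden peg 40 mm in diameter with a cone-shaped tip (16 mm across at the top), tip 74 mm above the origin, on a steel disc 80 mm in diameter and 6 mm thick on which a beaker's rim rests. Origin: centre of the disc's underside (about 22 mm above the bench), z up.
- warmer: Bench drying warmer, a fixed low grey plate 130 mm deep (x) and 460 mm long (y), 22 mm high, with three pegs in a row along its y axis, 113 mm apart, and a green control box (120 x 95 mm, top 80 mm above the bench) at its -y end, with the dial on top. Origin: centre of its underside; -x is its front, on the robot's side.
- dial (a joint): Heat dial, rad: 0 = off (white pointer line at the warmer's front, -x), growing clockwise seen from above, stops at 0 and 1.95. Marks on the box at 0, 0.65, 1.3 and 1.95; the wide red mark is the one at 1.3. Light friction holds it.
- dial_grip (a point): On the dial's axis, at the height to grip: 30 mm above the control box's top. The dial is a black disc 48 mm across, 9 mm high with an upright bar grip 46 mm long and 13 mm wide across its diameter, whose top is 39 mm above the box; at dial = 0 the bar lies along the warmer's x axis. The point turns with the dial (the bar lies along its own x axis, the pointer end at -x).
- cradle_a: Fixed wooden cradle under the copper beaker: base 64 x 48 x 6 mm with two dowels along its x axis that keep the beaker from rolling (beaker axis 38.6 mm above the bench). Origin: centre of underside.
- cradle_b: Fixed wooden cradle under the brass beaker: base 64 x 48 x 6 mm with two dowels along its x axis that keep the beaker from rolling (beaker axis 38.6 mm above the bench). Origin: centre of underside.
- dish: Bystander: embossed copper dish, 96 mm across, 14 mm high, flat on the bench. Origin at underside centre.
- hammer: Bystander: hammer 200 mm long, lying on the bench along its x axis. Origin near its middle.
- jar: Bystander: amber jar, 64 mm across, 80 mm high. Origin at underside centre.
- tin: Bystander: red tin, 70 mm across, 100 mm high. Origin at underside centre.
- flask: Bystander: green bottle, 52 mm across, 100 mm high, between the two cradles. Origin at underside centre.
- bowl: Bystander: steel bowl, 100 mm across, 50 mm high, beyond the warmer. Origin at underside centre.
- punch_block: Bystander, fixed: dark wooden block 120 (x) x 180 (y) x 75 mm full of steel punches reaching 161 mm above the bench. Origin at underside centre.

How it is judged:
By the outcome, as a careful person would: the job done as asked, in the order asked, and still so for the second after the job is handed in, with the robot touching nothing.
It also fails if it takes over 72 s, if anything falls off the work surface, if the arm or the gripper's body presses on something with over 40 N, if the wrist force passes 120 N, or if a joint passes its speed limit or range.

### The arm

A 7-joint arm with a two-finger parallel gripper is mounted at the origin on the work surface. World frame = base frame: x ahead of the robot, y to its left, z up, the work surface at z = 0. Lengths are in mm, angles in rad, forces in N, time in s.
With the tool pointing down it reaches from about 350 to 900 mm from the base axis. Payload 19.9 kg.
Tool frame: the origin (TCP) lies midway between the tips of the shut fingers; the grasp point (between the pads) lies 19 mm behind it; z points along the fingers, y is the line along which they close (so a half turn about z gives the same grasp; the last joint's range is limited). The gripper opens to 94 mm and grips with 3 to 60 N. Pads are 16 mm wide; open, the fingers measure 119 mm over their backs; the gripper's body (75 mm by 177 mm) begins 78 mm behind the grasp point.
Start: joints at [-1.29, 0.417, -0.01, 1.614, 0.005, 1.111, -0.053], TCP at [198.254, 592.701, 205.425] pointing down, gripper open.
Joint ranges: [-2.81, 2.81], [-0.39, 2.02], [-1.27, 1.25], [0.06, 2.57], [-1.19, 4.33], [0.19, 2], [-2.82, 2.82]. Speed limits (rad/s): [1.89, 1.89, 2.39, 2.39, 3.01, 3.01, 3.01].

### API

Orientations are given as a 3x3 rotation matrix whose columns are the frame's x, y, z axes.
In Python, from cell import robot gives the robot as it stands.
- The arm moves only by the shell command python3 -m creep 'ROWS' [OPENING] [FORCE]. ROWS is JSON, a list of rows, each a list of 6 numbers: the shift along the tool's x, y, z in mm, then the turn, a rotation vector about the tool's x, y, z in rad. In form: [[dx, dy, dz, wx, wy, wz], ...]. A call has 1 to 8 rows; each row is the pose to reach, as a shift and turn from the pose commanded when the call began, along the tool's axes at that moment; what a row does not reach only later rows make up. A row lasts 1/10 s, in which the tool goes at most 50 mm and 8.59 degrees, less where a joint would pass 70% of its speed; a pose out of reach is approached as far as the arm can. A call with a gripper value outside its range is refused whole. OPENING is the finger opening in mm, from 0 to 94, set as the call begins (- or left out, the last holds). The fingers move at their own pace and stop on an object; FORCE is the grip in N (left out, the last holds). Time passes only in rows, so rows that repeat a pose let the fingers close. It gives the time, the measured TCP pose, the force, the opening and the grip force at its end, in the units of the state.
- robot.read_state(): the state, without advancing time (a new reading comes with each control period).
- robot.camera(name): name is "side" or "top" or "wrist"; returns a dict with "color" (400x640x3 uint8, red, green, blue), "K" (3x3 intrinsics, pixels), "extrinsics" (4x4, takes a point from camera to world coordinates); the wrist camera has in their place "hand_eye" (4x4, takes a point from camera to tool coordinates, whose origin is the TCP and whose axes are the flange's). Camera axes: x right, y down, z forward; pixel columns grow to the right and rows downward; lengths in mm; the calibration is good to about 2 mm. A picture is of the moment at which its call begins: read the wrist's pose just before it. There is no depth.
- robot.close_job(): hands the job in; it is judged then, once.
Trained networks look in a picture, given as the dict that the camera call returned (one of the last four; its "shot" number tells which), for a name from the list of things; names that differ only in an ending like _2 or _b are one class to them, and where a whole thing is asked for, a point or a joint stands for the part that bears it (a point fixed in the world has none). Each returns a list of dicts, best first, with "conf" (0 to 1); they miss things now and then, are a little off and sometimes report something else, mostly with a low value. They report only what shows in the picture. A call takes as long as a camera call.
- robot.silhouettes(picture, target): "mask" (400x640 bool, what is visible of it) and "pixel" ([column, row] in pixels, amid what is visible of it).
The state is a dict: "t": time; "joints": joint angles; "joint_velocities": joint speeds; "effort": joint torques, N m; "tcp_pos": TCP position; "eef_rot": TCP orientation; "ft_force": force on the tool from outside, world axes, zero at the start; "torque": the same for the moment, N m; "grip_width": opening from 0.0 (shut) to 1.0 (fully open); "grasp_force": force on a finger pad.
Only numpy, scipy, OpenCV 4.12 (cv2) and the standard library are available. Lean on these libraries where they do the work, as an engineer would, in place of code of your own. Each camera call takes 0.05 s, during which the arm holds its last target. There are 200 camera calls.

## Working session

There is one attempt and no reset: what is moved stays moved. The work goes in short steps, Python scripts to look and compute and a shell command to move; the robot and the scene stay as the last step left them, time stands still between calls to the robot, and variables do not carry over. Pictures are saved under pics/ and viewed, at most 10 in all, crops included, and the job is handed in when it is done.

```bash
ls; mkdir -p pics
python3 - <<'E'
from cell import robot
import cv2,numpy as np
np.set_printoptions(precision=4,suppress=True)
s=robot.read_state();print(s['t'],s['tcp_pos'],s['eef_rot'])
for n in("top","side"):
    p=robot.camera(n);cv2.imwrite(f"pics/{n}0.png",p["color"][:,:,::-1]);print(n,p["K"],p["extrinsics"])
    for t in("beaker_a","beaker_c","peg_a","dial","cradle_a","cradle_b","warmer","flask"):
        r=robot.silhouettes(p,t)
        print(t,[(round(float(d["conf"]),2),np.round(d["pixel"]).tolist(),int(d["mask"].sum())) for d in r])
E
```

```text
pics
0.0 [198.1791 592.3189 204.8062] [[-0.9483  0.3173 -0.0003]
 [ 0.3173  0.9483 -0.0012]
 [-0.0001 -0.0013 -1.    ]]
top [[488.5463   0.     318.9875]
 [  0.     488.5463 198.4305]
 [  0.       0.       1.    ]] [[   0.048    -0.9759    0.213   271.0344]
 [  -0.9988   -0.0462    0.0137  -24.2406]
 [  -0.0036   -0.2135   -0.9769 1507.1434]
 [   0.        0.        0.        1.    ]]
beaker_a [(0.98, [231.0, 239.0], 697), (0.77, [284.0, 179.0], 453), (0.66, [380.0, 250.0], 682), (0.23, [475.0, 232.0], 462)]
beaker_c [(0.98, [231.0, 239.0], 697), (0.77, [284.0, 179.0], 453), (0.66, [380.0, 250.0], 682), (0.23, [475.0, 232.0], 462)]
peg_a [(0.73, [288.0, 194.0], 141), (0.66, [250.0, 186.0], 500), (0.66, [443.0, 284.0], 747), (0.6, [291.0, 132.0], 724), (0.58, [322.0, 185.0], 471)]
dial [(0.7, [376.0, 251.0], 685), (0.57, [364.0, 181.0], 194)]
cradle_a [(0.36, [229.0, 243.0], 683)]
cradle_b [(0.36, [229.0, 243.0], 683)]
warmer [(0.84, [314.0, 196.0], 4310)]
flask [(0.65, [360.0, 180.0], 222), (0.49, [316.0, 248.0], 256)]
side [[495.6374   0.     321.4747]
 [  0.     495.6374 195.5431]
 [  0.       0.       1.    ]] [[    0.9672    -0.1643     0.1939   298.0408]
 [   -0.2538    -0.5857     0.7698 -1068.3909]
 [   -0.0129    -0.7937    -0.6082   928.8839]
 [    0.         0.         0.         1.    ]]
beaker_a [(0.98, [292.0, 260.0], 1031), (0.63, [333.0, 170.0], 724), (0.61, [264.0, 164.0], 565)]
beaker_c [(0.98, [292.0, 260.0], 1031), (0.63, [333.0, 170.0], 724), (0.61, [264.0, 164.0], 565)]
peg_a [(0.75, [341.0, 202.0], 398), (0.7, [321.0, 163.0], 271), (0.66, [325.0, 192.0], 52)]
dial [(0.62, [360.0, 212.0], 332)]
cradle_a [(0.38, [287.0, 276.0], 50)]
cradle_b [(0.38, [287.0, 276.0], 50)]
warmer [(0.71, [346.0, 221.0], 3585), (0.38, [391.0, 176.0], 622)]
flask [(0.68, [273.0, 218.0], 539)]
```

Run:
```python
import cv2
a=cv2.imread("pics/top0.png")[110:310,190:490];b=cv2.imread("pics/side0.png")[120:320,190:490]
cv2.imwrite("pics/top1.png",cv2.resize(a,(780,520),interpolation=3));cv2.imwrite("pics/side1.png",cv2.resize(b,(780,520),interpolation=3))
```

```text
(no output)
```

View pics/top1.png

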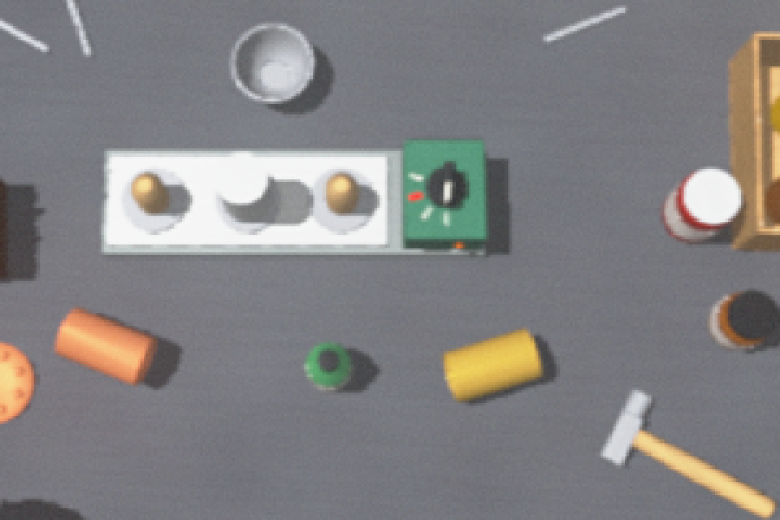

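View pics/side1.png

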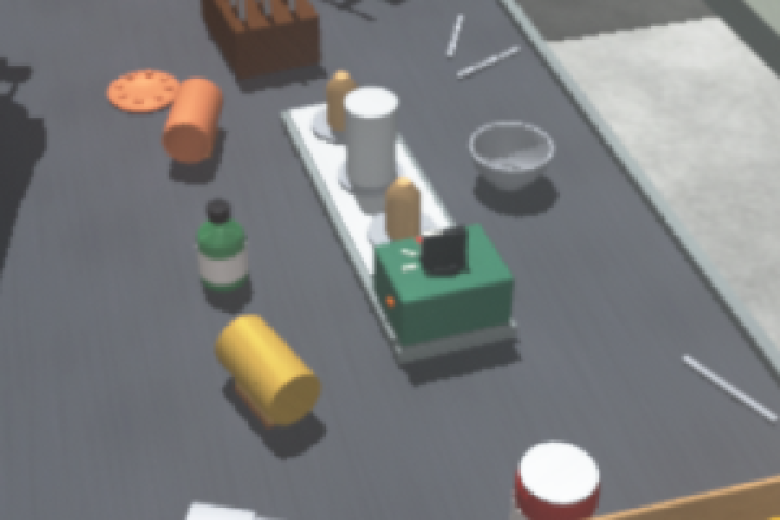

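The top view shows copper near crop px (106,346) and brass near (493,366). The free pegs are at (150,190) and (341,190), with grey between them and the dial at (447,187). The mouth ends can't be told apart yet, so I'll work out rough positions and look with the wrist camera.

```bash
cat > h.py <<'E'
from cell import robot
import cv2,numpy as np
from scipy.spatial.transform import Rotation as R
np.set_printoptions(precision=3,suppress=True)
def plane(K,E,uv,z):
    d=E[:3,:3]@np.linalg.inv(K)@np.array([uv[0],uv[1],1.]);o=E[:3,3];return o+d*(z-o[2])/d[2]
def proj(K,E,P):
    P=np.atleast_2d(P);c=(P-E[:3,3])@E[:3,:3];q=c@np.array(K).T;return q[:,:2]/q[:,2:]
def pose():
    s=robot.read_state();return np.array(s['tcp_pos'],float),np.array(s['eef_rot'],float).reshape(3,3),s
def cam(n):
    p0,r0,_=pose();p=robot.camera(n);K=np.array(p["K"])
    if n=="wrist":
        T=np.eye(4);T[:3,:3]=r0;T[:3,3]=p0;E=T@np.array(p["hand_eye"])
    else:E=np.array(p["extrinsics"])
    return p,K,E
def delta(p,Rm,grasp=False):
    "creep row to reach TCP p (or grasp point p) with rotation Rm"
    p=np.array(p,float);Rm=np.array(Rm,float)
    if grasp:p=p+19*Rm[:,2]
    p0,r0,s=pose();w=R.from_matrix(r0.T@Rm).as_rotvec()
    print("row",np.round(r0.T@(p-p0),1),np.round(w,3),"dist %.0f ang %.1f"%(np.linalg.norm(p-p0),np.degrees(np.linalg.norm(w))))
def down(yaw,tilt=0.):
    "tool z down; tool x horizontal at yaw; tilt: tips swing toward +x' about y"
    a=R.from_euler('z',yaw).as_matrix()@np.diag([1,-1,-1.]);return a@R.from_euler('y',tilt).as_matrix()
E
python3 - <<'E'
from h import *
p,K,E=cam("top")
f=lambda x,y:(190+x/2.6-.3,110+y/2.6-.3)
for n,u,z in[("cu ends L",(68,330),39),("cu R",(146,362),39),("br L",(455,378),39),("br R",(533,350),39),("flask",(330,388),10),("pegA tip",(150,180),96),("pegB tip",(341,180),96),("disc A",(153,203),28),("disc B",(343,203),28),
 ("dial",(447,190),90),("plate FL",(103,247),22),("plate BL",(105,151),22),("box FR",(486,238),80),("box BR",(486,140),80),("box FL",(404,238),80),("box BL",(404,140),80)]:
    print(n,plane(K,E,f(*u),z))
print(proj(K,E,[[500,0,0],[500,100,0],[600,0,0]]))
pp,_,_=cam("wrist");print(pp["hand_eye"],pp["K"])
E
```

```text
cu ends L [458.26  302.544  39.   ]
cu R [425.399 208.815  39.   ]
br L [ 423.963 -148.874   39.   ]
br R [ 460.652 -238.207   39.   ]
flask [408.26   -5.043  10.   ]
pegA tip [628.168 211.902  96.   ]
pegB tip [638.495  -7.081  96.   ]
disc A [617.163 217.431  28.   ]
disc B [627.903  -9.99   28.   ]
dial [ 633.94  -129.298   90.   ]
plate FL [561.845 273.831  22.   ]
plate BL [680.586 281.779  22.   ]
box FR [ 581.819 -176.424   80.   ]
box BR [ 698.818 -173.746   80.   ]
box FL [577.369 -82.402  80.   ]
box BL [694.319 -78.113  80.   ]
[[316.478 229.627]
 [284.437 228.118]
 [318.034 198.295]]
[[  -0.001   -0.963   -0.271   80.109]
 [   1.      -0.      -0.001    0.832]
 [   0.      -0.271    0.963 -178.408]
 [   0.       0.       0.       1.   ]] [[298.108   0.    316.822]
 [  0.    298.108 202.934]
 [  0.      0.      1.   ]]
```

Run:
```python
from h import *
p0,r0,s=pose();delta([440,250,205],r0)
```

```text
row [-338.  -248.3    0.5] [0. 0. 0.] dist 419 ang 0.0
```

```bash
python3 -m creep '[[-338,-248,0,0,0,0],[-338,-248,0,0,0,0],[-338,-248,0,0,0,0],[-338,-248,0,0,0,0],[-338,-248,0,0,0,0],[-338,-248,0,0,0,0],[-338,-248,0,0,0,0],[-338,-248,0,0,0,0]]' 94
python3 - <<'E'
from h import *
print(pose()[0],robot.read_state()['joints'])
p,K,E=cam("wrist");cv2.imwrite("pics/w1.png",p["color"][:,:,::-1])
r=robot.silhouettes(p,"beaker_a")
for d in r:print(d["conf"],d["pixel"],plane(K,E,d["pixel"],50))
E
```

```text
t: 1.8
tcp_pos: [429.9, 264.2, 205.8]
eef_rot: [[-0.948, 0.317, 0.001], [0.317, 0.948, 0.0], [-0.0, 0.001, -1.0]]
ft_force: [0.3, 1.7, 0.5]
grip_width: 1.002
grasp_force: 0.0
[429.914 264.224 205.798] [-0.778  0.201  0.189  1.914 -0.044  1.029  0.678]
0.94 [251.8, 373.2] [647.505  96.916  50.   ]
0.7 [313.7, 199.1] [437.854 258.505  50.   ]
0.38 [196.7, 373.2] [623.204  24.414  50.   ]
```

View pics/w1.png

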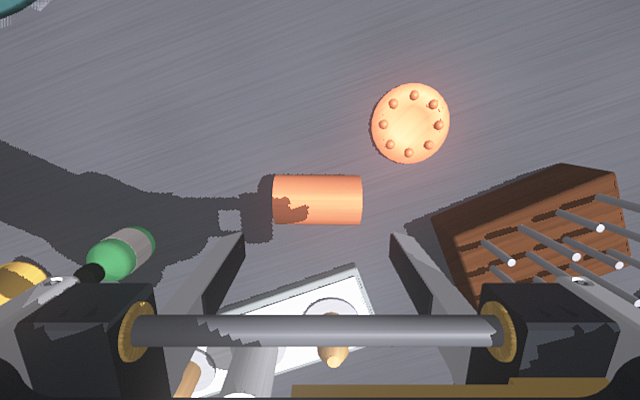

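The wrist view shows copper lying at px (272..361, 175..225), with the peg A cone at (333,350). I still can't see which end is open, so I'll zoom into the side picture.

Run:
```python
from h import *
a=cv2.imread("pics/side0.png");t=cv2.imread("pics/top0.png")
z=lambda i,x,y:cv2.resize(i[y:y+50,x:x+66],(396,300),interpolation=cv2.INTER_CUBIC)
m=np.vstack([np.hstack([z(a,230,140),z(a,260,235)]),np.hstack([z(t,198,218),z(t,347,226)])])
cv2.imwrite("pics/z1.png",cv2.convertScaleAbs(m,alpha=1.3))
```

```text
(no output)
```

View pics/z1.png

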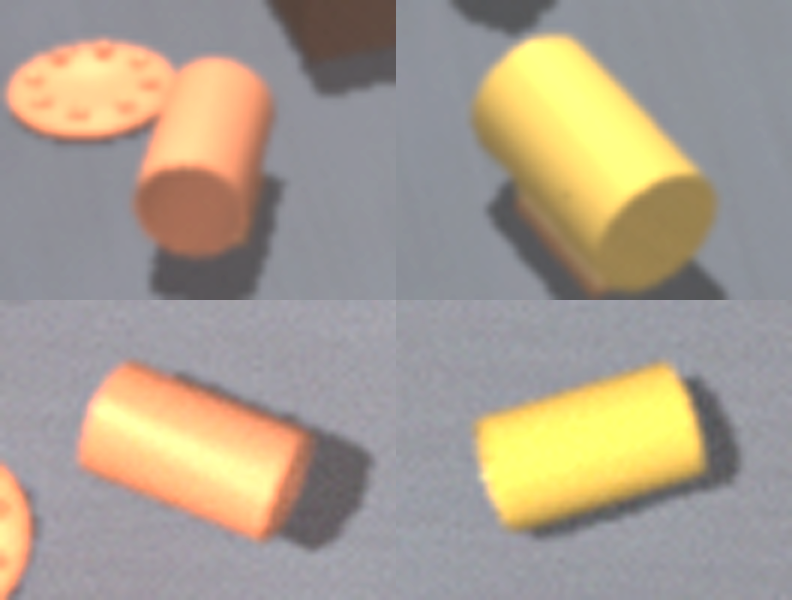

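```bash
python3 -m creep '[[-65,-220,0,0,0,0],[-65,-220,0,0,0,0],[-65,-220,0,0,0,0],[-65,-220,0,0,0,0],[-65,-220,0,0,0,0],[-65,-220,0,0,0,0]]' | head -2
python3 - <<'E'
from h import *
p,K,E=cam("wrist");im=p["color"][:,:,::-1].copy()
cv2.imwrite("pics/w2.png",im)
E
```

```text
t: 2.5
tcp_pos: [420.7, 33.5, 205.8]
```

View pics/w2.png

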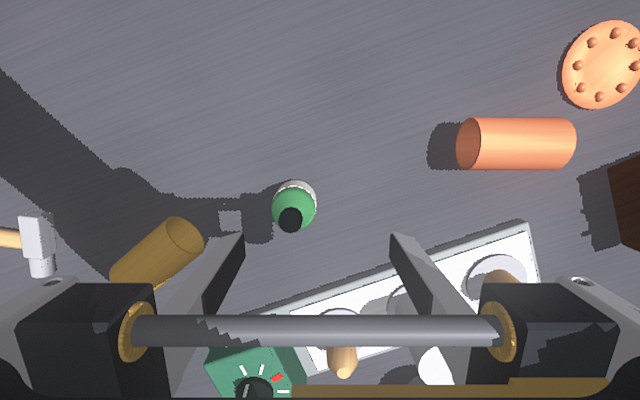

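Both beakers' inner ends show a rim with a dark interior: copper at px (468,143), brass at (184,238). So both mouths face the flask. Next I'll go over the warmer for a measuring view.

Run:
```python
from h import *
delta([540,20,260],down(np.radians(60)))
```

```text
row [-117.9   23.3  -54.2] [ 0.001 -0.     1.769] dist 132 ang 101.3
```

```bash
python3 -m creep '[[-118,23,-54,0,0,1.77],[-118,23,-54,0,0,1.77],[-118,23,-54,0,0,1.77],[-118,23,-54,0,0,1.77],[-118,23,-54,0,0,1.77],[-118,23,-54,0,0,1.77],[-118,23,-54,0,0,1.77],[-118,23,-54,0,0,1.77]]' >/dev/null;  python3 - <<'E'
from h import *
delta([540,20,260],down(np.radians(60)))
E
```

```text
row [-2.9 -0.4 -0.8] [-0.    -0.     0.567] dist 3 ang 32.5
```

```bash
python3 -m creep '[[0,0,0,0,0,0.57],[0,0,0,0,0,0.57],[0,0,0,0,0,0.57],[0,0,0,0,0,0.57],[0,0,0,0,0,0.57]]' >/dev/null;  python3 - <<'E'
from h import *
print(pose()[0],pose()[2]['joints'])
p,K,E=cam("wrist");cv2.imwrite("pics/w3.png",p["color"][:,:,::-1]);np.savez("w3.npz",K=K,E=E)
for t in("beaker_a","peg_a","dial","warmer"):
  for d in robot.silhouettes(p,t)[:4]:print(t,d["conf"],d["pixel"],int(d["mask"].sum()))
E
```

```text
[540.182  22.809 259.248] [-0.633  0.25   0.638  1.777 -0.161  1.167 -0.469]
beaker_a 0.9 [351.2, 79.4] 3442
beaker_a 0.82 [319.2, 309.0] 1021
beaker_a 0.66 [147.9, 44.0] 5277
peg_a 0.96 [294.4, 14.6] 2139
peg_a 0.9 [324.5, 107.4] 676
peg_a 0.59 [386.3, 157.0] 2664
dial 0.82 [442.1, 247.3] 1297
warmer 0.73 [373.3, 135.2] 20624
warmer 0.6 [475.8, 33.2] 5317
```

View pics/w3.png

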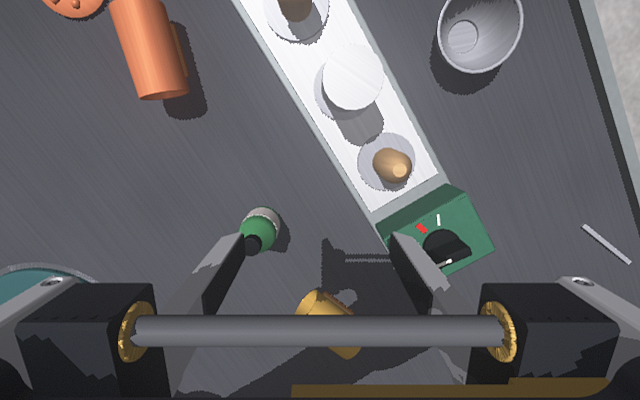

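```bash
cat > fit.py <<'E'
from h import *
from scipy.optimize import least_squares
TE=np.array([[.048,-.9759,.213,271.0344],[-.9988,-.0462,.0137,-24.2406],[-.0036,-.2135,-.9769,1507.1434],[0,0,0,1]]);TK=np.array([[488.5463,0,318.9875],[0,488.5463,198.4305],[0,0,1]])
SE=np.array([[.9672,-.1643,.1939,298.0408],[-.2538,-.5857,.7698,-1068.3909],[-.0129,-.7937,-.6082,928.8839],[0,0,0,1]]);SK=np.array([[495.6374,0,321.4747],[0,495.6374,195.5431],[0,0,1]])
HE=np.array([[-.001,-.963,-.271,80.109],[1,0,-.001,.832],[0,-.271,.963,-178.408],[0,0,0,1]]);WK=np.array([[298.108,0,316.822],[0,298.108,202.934],[0,0,1]])
def wE(p,r):
    T=np.eye(4);T[:3,:3]=r;T[:3,3]=p;return T@HE
R0=np.array([[-.9483,.3173,0],[.3173,.9483,0],[0,0,-1.]])
def cmask(f,seed,lo,hi):
    im=cv2.imread(f);h=cv2.cvtColor(im,cv2.COLOR_BGR2HSV);m=cv2.inRange(h,lo,hi)
    _,l=cv2.connectedComponents(m);k=l==l[seed[1],seed[0]]
    return np.argwhere(k)[:,::-1]
th=np.linspace(0,2*np.pi,48,endpoint=False);D=np.c_[np.cos(th),np.sin(th)]
def sup(P):return (P@D.T).max(0)
def cyl(x,y,yaw,z=38.6):
    u=np.array([np.cos(yaw),np.sin(yaw),0]);n=np.array([-u[1],u[0],0]);c=np.array([x,y,z])
    t=np.linspace(0,2*np.pi,60);ring=30*(np.cos(t)[:,None]*n+np.sin(t)[:,None]*[0,0,1])
    return np.vstack([c+50*u+ring,c-50*u+ring])
def fit(views,x0):
    S=[(K,E,sup(m)) for m,K,E in views]
    def res(q):return np.concatenate([(sup(proj(K,E,cyl(*q)))-s)/w for (K,E,s),w in zip(S,[abs(K[0,0])/np.linalg.norm(E[:3,3]-[q[0],q[1],40]) for K,E,_ in S])])
    r=least_squares(res,x0,loss="soft_l1",x_scale=[1,1,.02],diff_step=1e-4)
    print(r.x[:2],"yaw deg",np.degrees(r.x[2]),"rms mm",[round(float(np.sqrt((c**2).mean())),2) for c in np.split(res(r.x),len(S))]);return r.x
E
python3 - <<'E'
from fit import *
lo,hi=(3,70,60),(16,255,255)
E1=wE([429.914,264.224,205.798],R0);E2=wE([420.7,33.5,205.8],R0)
v=[(cmask("pics/w1.png",(335,190),lo,hi),WK,E1),(cmask("pics/w2.png",(520,140),lo,hi),WK,E2),(cmask("pics/top0.png",(230,243),lo,hi),TK,TE)]
print([len(a[0]) for a in v])
for s in(v,[v[0]],[v[1]],[v[2]]):fit(s,[442,256,1.23])
lo,hi=(18,90,60),(32,255,255)
b=[(cmask("pics/top0.png",(379,250),lo,hi),TK,TE),(cmask("pics/side0.png",(292,255),lo,hi),SK,SE)]
print([len(a[0]) for a in b])
for s in(b,[b[0]],[b[1]]):fit(s,[442,-194,-1.18])
d=np.load("w3.npz");K,E=d["K"],d["E"]
for n,u,z in[("pegB tip",(399,170),96),("discB",(386,162),28),("greytop",(353,80),128),("discA",(297,8),28),("dial",(447,243),100),("boxFL",(382,218),80),("boxBL",(455,183),80),("boxBR",(495,246),80)]:print(n,plane(K,E,u,z))
f=lambda x,y:(190+x/2.6-.3,110+y/2.6-.3)
print("top grey",plane(TK,TE,f(243,177),128))
E
```

```text
[4003, 245670, 238924]
[438.649 256.288] yaw deg 69.77784256965204 rms mm [4.38, 431.53, 997.5]
[442.214 260.871] yaw deg 71.13071501681803 rms mm [1.05]
[312.616  72.021] yaw deg 150.27866175794063 rms mm [344.34]
[240.316 -29.861] yaw deg 28.85038387646601 rms mm [981.88]
[712, 998]
[ 441.195 -188.474] yaw deg -72.69788235348223 rms mm [2.66, 2.69]
[ 441.311 -190.576] yaw deg -70.78828217618212 rms mm [2.24]
[ 441.611 -184.114] yaw deg -72.82972604428498 rms mm [1.72]
pegB tip [632.485  -4.243  96.   ]
discB [632.505  -4.547  28.   ]
greytop [627.016 106.245 128.   ]
discA [622.135 215.731  28.   ]
dial [ 643.634 -113.738  100.   ]
boxFL [589.804 -53.317  80.   ]
boxBL [687.388 -57.453  80.   ]
boxBR [ 699.838 -160.975   80.   ]
top grey [628.412 102.465 128.   ]
```

w3 gives peg B at about (632,-4), peg A at about (622,216) and grey at about (627,106). The bar grip is at px (447,243). Next is the pre-grasp over copper.

Run:
```python
from h import *
Rm=down(np.radians(71.1),-.52);g=np.array([446.,272.,38.6])
delta(g-130*Rm[:,2],Rm,True)
```

```text
row [ 225.  -216.4  124.5] [-0.049 -0.518 -0.185] dist 336 ang 31.7
```

Run:
```python
from fit import *
E1=wE([429.914,264.224,205.798],R0)
print(plane(WK,E1,(432,215),75),plane(WK,E1,(455,270),0),plane(WK,E1,(562,163),75),plane(WK,E1,(432,215),0))
for f,s in(("pics/w2.png",(520,140)),("pics/top0.png",(230,243))):print(cv2.cvtColor(cv2.imread(f),cv2.COLOR_BGR2HSV)[s[1],s[0]])
```

```text
[489.514 377.137  75.   ] [613.874 411.28    0.   ] [476.767 517.442  75.   ] [522.333 398.168   0.   ]
[ 18  96 255]
[ 17 120 247]
```

```bash
python3 -m creep '[[225,-216,124,-0.05,-0.52,-0.185],[225,-216,124,-0.05,-0.52,-0.185],[225,-216,124,-0.05,-0.52,-0.185],[225,-216,124,-0.05,-0.52,-0.185],[225,-216,124,-0.05,-0.52,-0.185],[225,-216,124,-0.05,-0.52,-0.185],[225,-216,124,-0.05,-0.52,-0.185],[225,-216,124,-0.05,-0.52,-0.185]]';  python3 - <<'E'
from h import *
Rm=down(np.radians(71.1),-.52);g=np.array([446.,272.,38.6])
delta(g-130*Rm[:,2],Rm,True)
E
```

```text
t: 4.9
tcp_pos: [462.3, 328.5, 132.6]
eef_rot: [[0.275, 0.948, -0.162], [0.822, -0.319, -0.472], [-0.499, -0.003, -0.866]]
ft_force: [0.1, -0.1, -0.3]
grip_width: 0.994
grasp_force: 0.0
row [-4.3  2.9 -0.2] [-0.     0.003  0.006] dist 5 ang 0.4
```

Run:
```python
from fit import *
lo,hi=(3,60,60),(22,255,255)
p,K,E=cam("wrist");cv2.imwrite("pics/w4.png",p["color"][:,:,::-1])
c=proj(K,E,[442,261,60])[0];print(c)
m=[d for d in robot.silhouettes(p,"beaker_a")][:3];print([(d["conf"],d["pixel"],int(d["mask"].sum())) for d in m])
E1=wE([429.914,264.224,205.798],R0);E2=wE([420.7,33.5,205.8],R0)
v=[(cmask("pics/w1.png",(335,190),lo,hi),WK,E1),(cmask("pics/w2.png",(520,140),lo,hi),WK,E2),(cmask("pics/top0.png",(230,243),lo,hi),TK,TE),(cmask("pics/w4.png",(int(c[0]),int(c[1])),lo,hi),K,E)]
print([len(a[0]) for a in v])
for s in(v,[v[0]],[v[1]],[v[2]],[v[3]]):q=fit(s,[442,258,1.23])
```

```text
[320.741 228.901]
[(0.7, [392.5, 357.1], 749), (0.64, [502.6, 262.3], 2247), (0.57, [319.2, 204.8], 5721)]
[4452, 6046, 752, 5734]
[442.016 260.138] yaw deg 71.31890433549755 rms mm [1.16, 1.35, 2.66, 1.2]
[442.228 260.839] yaw deg 71.1252170099387 rms mm [1.02]
[440.997 259.934] yaw deg 71.3035772538692 rms mm [1.04]
[442.133 256.915] yaw deg 71.55067015052944 rms mm [1.61]
[442.711 261.914] yaw deg 70.96478807769597 rms mm [0.61]
```

Run:
```python
from h import *
Rm=down(np.radians(71.1),-.52)
delta([446.4,272.4,38.6],Rm,True)
```

```text
row [  0.6  -0.7 129.9] [-0.     0.003 -0.   ] dist 130 ang 0.2
```

```bash
python3 -m creep '[[0.6,-0.7,40,0,0,0],[0.6,-0.7,80,0,0,0],[0.6,-0.7,110,0,0,0],[0.6,-0.7,130,0,0,0],[0.6,-0.7,130,0,0,0],[0.6,-0.7,130,0,0,0]]' && python3 -m creep '[[0,0,0,0,0,0],[0,0,0,0,0,0],[0,0,0,0,0,0],[0,0,0,0,0,0],[0,0,0,0,0,0],[0,0,0,0,0,0],[0,0,0,0,0,0],[0,0,0,0,0,0]]' 50 20
```

```text
t: 5.6
tcp_pos: [444.3, 263.2, 23.5]
eef_rot: [[0.284, 0.945, -0.162], [0.819, -0.327, -0.471], [-0.498, 0.001, -0.867]]
ft_force: [0.7, -0.1, 1.2]
grip_width: 1.001
grasp_force: 0.0
t: 6.4
tcp_pos: [444.4, 263.2, 22.9]
eef_rot: [[0.284, 0.945, -0.161], [0.819, -0.326, -0.471], [-0.498, 0.002, -0.867]]
ft_force: [5.1, -1.5, 4.0]
grip_width: 0.636
grasp_force: 20.0
```

```bash
python3 -m creep '[[-25,0,-43,0,0,0],[-50,0,-87,0,0,0],[-75,0,-130,0,0,0],[-75,0,-130,0,0,0]]'
python3 - <<'E'
from h import *
Rm=down(np.radians(30),1.05)
print(Rm,Rm@down(np.radians(71.1),-.52).T@[-.324,-.946,0])
delta([540,200,190],Rm,True)
E
```

```text
t: 6.8
tcp_pos: [445.3, 264.4, 177.9]
eef_rot: [[0.286, 0.945, -0.157], [0.822, -0.327, -0.466], [-0.492, 0.004, -0.871]]
ft_force: [1.1, 0.2, -1.4]
grip_width: 0.646
grasp_force: 20.0
[[ 0.431  0.5    0.751]
 [ 0.249 -0.866  0.434]
 [ 0.867  0.    -0.498]] [-0.001 -0.    -1.   ]
row [-16.2 121.3   6.7] [-0.205  1.49   0.763] dist 123 ang 96.6
```

```bash
python3 -m creep '[[-16,121,7,-0.205,1.49,0.763],[-16,121,7,-0.205,1.49,0.763],[-16,121,7,-0.205,1.49,0.763],[-16,121,7,-0.205,1.49,0.763],[-16,121,7,-0.205,1.49,0.763],[-16,121,7,-0.205,1.49,0.763],[-16,121,7,-0.205,1.49,0.763],[-16,121,7,-0.205,1.49,0.763]]'
python3 - <<'E'
from h import *
Rm=down(np.radians(30),1.05)
delta([540,200,190],Rm,True);print(pose()[2]['joints'])
E
```

```text
t: 7.6
tcp_pos: [550.3, 210.4, 173.8]
eef_rot: [[0.582, 0.673, 0.456], [0.624, -0.729, 0.28], [0.521, 0.121, -0.845]]
ft_force: [0.1, 1.7, -1.5]
grip_width: 0.642
grasp_force: 20.0
row [ 4.5  5.  -4.5] [-0.076  0.481  0.244] dist 8 ang 31.2
[-0.687  0.161  0.356  2.199 -0.617  0.284 -0.59 ]
```

```bash
python3 -m creep '[[4,5,-4,-0.076,0.481,0.244],[4,5,-4,-0.076,0.481,0.244],[4,5,-4,-0.076,0.481,0.244],[4,5,-4,-0.076,0.481,0.244],[4,5,-4,-0.076,0.481,0.244],[4,5,-4,-0.076,0.481,0.244]]'
python3 - <<'E'
from h import *
Rm=down(np.radians(30),1.05)
delta([540,200,190],Rm,True);print(pose()[2]['joints'])
E
```

```text
t: 8.2
tcp_pos: [556.4, 205.9, 196.8]
eef_rot: [[0.572, 0.629, 0.527], [0.497, -0.777, 0.387], [0.652, 0.041, -0.757]]
ft_force: [0.3, 0.4, -1.5]
grip_width: 0.642
grasp_force: 20.0
row [-10.6  -3.8  12.1] [-0.096  0.335  0.132] dist 17 ang 21.3
[ 0.054  0.136 -0.352  2.242 -1.096  0.206 -0.131]
```

The wrist is at its q6 limit, so I need the flipped configuration with q5 ≈ π. I'll fit a kinematic model from the readings and plan a path to it.

```bash
cat > kin.py <<'E'
from h import *
from scipy.optimize import least_squares
import itertools
down_=lambda y:down(y)
DATA=[([-1.29,.417,-.01,1.614,.005,1.111,-.053],[198.25,592.7,205.4],[[-.9483,.3173,0],[.3173,.9483,-.001],[0,-.001,-1]]),
([-.778,.201,.189,1.914,-.044,1.029,.678],[429.9,264.2,205.8],[[-.948,.317,.001],[.317,.948,0],[0,.001,-1]]),
([-.633,.25,.638,1.777,-.161,1.167,-.469],[540.2,22.8,259.2],down(np.radians(60.3))),
([-.687,.161,.356,2.199,-.617,.284,-.59],[550.3,210.4,173.8],[[.582,.673,.456],[.624,-.729,.28],[.521,.121,-.845]]),
([.054,.136,-.352,2.242,-1.096,.206,-.131],[556.4,205.9,196.8],[[.572,.629,.527],[.497,-.777,.387],[.652,.041,-.757]])]
def fk(q,s,L,o7):
    Z=lambda a:R.from_euler('z',a).as_matrix();Y=lambda a:R.from_euler('y',a).as_matrix()
    A=Z(s[0]*q[0])@Y(q[1]);p=np.array([0,0,L[0]])+Z(s[0]*q[0])@[L[4],0,0]
    B=A@Z(s[1]*q[2]);p=p+B@[L[5],0,L[1]]
    C=B@Y(q[3]);p=p+C@[-L[5],0,0]
    D=C@Z(s[2]*q[4]);p=p+D@[0,0,L[2]]
    F=D@Y(q[5]);p=p+F@[L[6],0,0]
    G=F@Z(s[3]*q[6]+o7);p=p+G@[0,0,L[3]]
    return p,G
if __name__=="__main__":
  best=None
  for s in itertools.product([1,-1],repeat=4):
    for o in np.arange(4)*np.pi/2:
      e=sum(np.linalg.norm(fk(q,s,np.zeros(7),o)[1]-np.array(r)) for q,_,r in DATA)
      if best is None or e<best[0]:best=(e,s,o)
  print(best);_,s,o=best
  f=lambda L:np.concatenate([fk(q,s,L,o)[0]-p for q,p,_ in DATA])
  r=least_squares(f,[350,400,400,250,0,0,0]);print(r.x,np.abs(r.fun).max())
E
python3 kin.py
```

```text
(np.float64(0.012050142573418923), (-1, -1, -1, -1), np.float64(1.5707963267948966))
[336.72  450.46  475.208 334.128 -30.48    3.562 -38.109] 31.16214894110189
```

```bash
cat > k2.py <<'E'
from kin import *
S=(-1,-1,-1,-1);O=np.pi/2
Z=lambda a:R.from_euler('z',a).as_matrix()
Y=lambda a:R.from_euler('y',a).as_matrix()
def frames(q):
    a=Z(-q[0]);A=a@Y(q[1]);B=A@Z(-q[2]);C=B@Y(q[3]);D=C@Z(-q[4]);F=D@Y(q[5]);G=F@Z(-q[6]+O);return a,A,B,C,D,F,G
def basis(q):
    a,A,B,C,D,F,G=frames(q);e=np.eye(3)
    # L0 z; shoulder x,; A y; B z ; B x; C y; C x ; D z; F y; F x; G z
    return np.stack([e[:,2],a[:,0],A[:,1],B[:,2],B[:,0],C[:,1],C[:,0],D[:,2],D[:,1],F[:,0],G[:,2]],1)
NM="L0 a.x A.y B.z B.x C.y C.x D.z D.y F.x G.z".split()
E
python3 - <<'E'
from k2 import *
_,_,s=pose();DATA.append((s['joints'],s['tcp_pos'],s['eef_rot']))
for cols in([0,3,7,10],[0,1,3,7,10],[0,1,2,3,5,7,10],[0,1,2,3,5,7,8,10],[0,3,4,6,7,10],[0,1,3,7,9,10],[0,3,4,6,7,9,10]):
    A=np.vstack([basis(q)[:,cols] for q,_,_ in DATA]);b=np.concatenate([p for _,p,_ in DATA])
    x,*_=np.linalg.lstsq(A,b,rcond=None);print([NM[c] for c in cols],x,"max",np.abs(A@x-b).max())
E
```

```text
['L0', 'B.z', 'D.z', 'G.z'] [336.028 441.922 495.04  304.297] max 30.399068588938775
['L0', 'a.x', 'B.z', 'D.z', 'G.z'] [351.169   8.489 421.022 491.856 300.575] max 31.153288838627446
['L0', 'a.x', 'A.y', 'B.z', 'C.y', 'D.z', 'G.z'] [286.98   -0.405 -14.523 504.063 -16.235 469.525 334.027] max 0.25462424618692125
['L0', 'a.x', 'A.y', 'B.z', 'C.y', 'D.z', 'D.y', 'G.z'] [286.904  -0.504 -14.527 504.079 -16.32  469.621   0.133 333.94 ] max 0.26841931891073045
['L0', 'B.z', 'B.x', 'C.x', 'D.z', 'G.z'] [294.027 369.62   86.081 -31.369 409.261 242.91 ] max 34.17652090988747
['L0', 'a.x', 'B.z', 'D.z', 'F.x', 'G.z'] [351.67  -24.979 438.531 475.331 -41.431 335.894] max 31.367912678636173
['L0', 'B.z', 'B.x', 'C.x', 'D.z', 'F.x', 'G.z'] [452.799 404.491 -39.35   35.904 513.374 -46.454 364.865] max 31.835668738340814
```

```bash
cat >> k2.py <<'E'
COL=[0,2,3,5,7,10];LV=np.array([287.,-14.5,504.,-16.2,469.5,334.])
lo=np.array([-2.81,-.39,-1.27,.06,-1.19,.19,-2.82])+.04;hi=np.array([2.81,2.02,1.25,2.57,4.33,2.,2.82])-.04
def fk(q):return basis(q)[:,COL]@LV,frames(q)[-1]
def ik(p,Rm,q0,w=.02):
    def f(q):
        P,G=fk(q);return np.concatenate([(P-p)/100,R.from_matrix(G.T@Rm).as_rotvec()*3,w*(q-q0)])
    r=least_squares(f,np.clip(q0,lo+1e-3,hi-1e-3),bounds=(lo,hi));P,G=fk(r.x)
    return r.x,np.linalg.norm(P-p),np.linalg.norm(R.from_matrix(G.T@Rm).as_rotvec())
def gp(g,Rm):return np.array(g,float)+19*Rm[:,2]
E
cat > s.py <<'E'
from k2 import *
rng=np.random.default_rng(0)
q0=np.array(pose()[2]['joints'])
for nm,g in(("A",[622,216,90]),("B",[632,-4,90])):
  for al in(1.05,):
   for th in(-30,0,20,40,60):
    Rm=down(np.radians(th),al);best=None
    for k in range(25):
        qs=rng.uniform(lo,hi);qs[4]=rng.uniform(2,4)
        q,e,a=ik(gp(g,Rm),Rm,qs,.003)
        if e<1 and a<.01:
            c=np.linalg.norm((q-q0)*[1,1,1,1,.5,1,.5]);m=np.min(np.minimum(q-lo,hi-q))
            if best is None or c<best[0]:best=(c,m,q)
    print(nm,al,th,best and (round(best[0],2),round(best[1],2),best[2]))
E
python3 s.py
```

```text
A 1.05 -30 (np.float64(2.18), np.float64(0.53), array([-0.653,  0.706, -0.18 ,  2.004,  1.605,  1.101,  2.085]))
A 1.05 0 (np.float64(2.27), np.float64(0.27), array([-0.203,  0.665, -0.488,  2.259,  2.344,  1.026,  2.037]))
A 1.05 20 (np.float64(2.4), np.float64(0.21), array([-0.096,  0.618, -0.346,  2.319,  2.972,  0.837,  1.842]))
A 1.05 40 (np.float64(2.65), np.float64(0.27), array([ 0.052,  0.625, -0.255,  2.255,  3.722,  0.737,  1.542]))
A 1.05 60 (np.float64(3.21), np.float64(0.0), array([-0.504,  0.775,  0.592,  2.113,  4.29 ,  1.239,  1.032]))
B 1.05 -30 (np.float64(2.12), np.float64(0.28), array([-0.33 ,  0.614, -0.077,  2.255,  2.064,  0.937,  1.874]))
B 1.05 0 (np.float64(2.4), np.float64(0.15), array([ 0.091,  0.583, -0.184,  2.382,  3.006,  0.877,  1.715]))
B 1.05 20 (np.float64(2.67), np.float64(0.21), array([ 0.413,  0.608, -0.268,  2.316,  3.694,  0.771,  1.58 ]))
B 1.05 40 (np.float64(3.15), np.float64(0.0), array([-0.134,  0.743,  0.563,  2.175,  4.29 ,  1.231,  1.085]))
B 1.05 60 (np.float64(1.99), np.float64(0.0), array([ 1.258,  1.237, -1.23 ,  1.911,  0.11 ,  0.456, -0.104]))
```

```bash
cat > path.py <<'E'
from k2 import *
def path(qa,qb,n=None,show=True):
    if n is None:
        n=1
        while True:
            Q=[qa+(qb-qa)*i/n for i in range(n+1)];F=[fk(q) for q in Q]
            if max(np.linalg.norm(R.from_matrix(F[i][1].T@F[i+1][1]).as_rotvec()) for i in range(n))<.14 and max(np.linalg.norm(F[i+1][0]-F[i][0]) for i in range(n))<45 and np.max(np.abs(qb-qa)/n/.1/[1.89,1.89,2.39,2.39,3.01,3.01,3.01])<.6:break
            n+=1
    Q=[qa+(qb-qa)*i/n for i in range(n+1)]
    p0,r0=None,None
    for i,q in enumerate(Q):
        P,G=fk(q)
        if i%8==0 and i<n+1:
            if i:print(row(p0,r0,P,G),"mouth",np.round(P-19*G[:,2]+62*G@[-.868,0,.497]))
            p0,r0=P,G
            if i<n:print("--call from",np.round(P),"q",q)
        else:print(row(p0,r0,P,G),"g",np.round(P-19*G[:,2]),"mouth",np.round(P-19*G[:,2]+62*G@[-.868,0,.497]))
def row(p0,r0,P,G):
    return np.round(r0.T@(P-p0)).astype(int).tolist()+np.round(R.from_matrix(r0.T@G).as_rotvec(),2).tolist()
E
python3 - <<'E'
from path import *
q0=np.array(pose()[2]['joints']);print(q0)
Rm=down(0.,1.05)
qh,e,a=ik(gp([575,200,195],Rm),Rm,np.array([-.2,.5,-.49,2.2,2.34,.95,2.04]),.05);print(qh,e,a)
path(q0,qh)
E
```

```text
[ 0.054  0.136 -0.352  2.242 -1.096  0.206 -0.131]
[-0.207  0.334 -0.513  2.358  2.137  0.839  2.154] 0.03802835494619734 0.0001979814889388605
--call from [557. 206. 197.] q [ 0.054  0.136 -0.352  2.242 -1.096  0.206 -0.131]
[-9, -11, 3, 0.02, -0.02, -0.13] g [537. 204. 204.] mouth [526. 183. 146.]
[-18, -21, 5, 0.05, -0.04, -0.27] g [527. 208. 196.] mouth [520. 182. 140.]
[-28, -30, 7, 0.08, -0.06, -0.4] g [517. 211. 188.] mouth [514. 181. 134.]
[-38, -39, 8, 0.1, -0.08, -0.54] g [507. 213. 180.] mouth [509. 179. 128.]
[-49, -47, 9, 0.13, -0.1, -0.67] g [497. 214. 172.] mouth [504. 178. 122.]
[-61, -54, 10, 0.16, -0.12, -0.81] g [487. 214. 164.] mouth [500. 176. 117.]
[-73, -59, 10, 0.19, -0.14, -0.94] g [477. 213. 156.] mouth [496. 174. 112.]
[-84, -64, 10, 0.23, -0.16, -1.07] mouth [492. 172. 108.]
--call from [473. 217. 132.] q [ 0.005  0.173 -0.383  2.264 -0.48   0.326  0.304]
[-2, -12, 3, 0.03, -0.01, -0.13] g [459. 208. 142.] mouth [489. 169. 103.]
[-6, -23, 5, 0.06, -0.03, -0.27] g [451. 204. 135.] mouth [486. 167.  99.]
[-10, -34, 7, 0.1, -0.04, -0.4] g [443. 199. 128.] mou
[... 1905 characters left out ...]
. 134.] mouth [521. 139.  83.]
[-5, -41, -4, 0.14, 0.04, -0.37] g [527. 110. 141.] mouth [528. 142.  88.]
[-10, -56, -7, 0.19, 0.06, -0.49] g [536. 118. 148.] mouth [535. 147.  93.]
[-15, -71, -12, 0.24, 0.08, -0.61] g [545. 129. 155.] mouth [542. 153.  98.]
[-23, -85, -17, 0.29, 0.1, -0.73] g [553. 140. 163.] mouth [549. 160. 104.]
[-31, -100, -23, 0.34, 0.13, -0.84] g [560. 153. 171.] mouth [556. 168. 111.]
[-41, -114, -30, 0.4, 0.16, -0.96] mouth [563. 177. 118.]
--call from [582. 166. 168.] q [-0.194  0.324 -0.505  2.353  1.983  0.809  2.045]
[6, -18, -2, 0.05, 0.03, -0.11] g [571. 183. 187.] mouth [569. 188. 125.]
[12, -37, -5, 0.1, 0.07, -0.23] g [575. 200. 195.] mouth [575. 200. 133.]
```

```bash
cat >> path.py <<'E'
def path2(qa,qm,qb,n):
    from scipy.interpolate import interp1d
    Q=interp1d([0,.5,1],[qa,qm,qb],axis=0,kind='quadratic')(np.linspace(0,1,n+1));p0=None
    for i,q in enumerate(Q):
        P,G=fk(q)
        if i:print(row(p0,r0,P,G),"mouth",np.round(P-19*G[:,2]+62*G@[-.868,0,.497]),"tcp",np.round(P),round(float(np.degrees(np.linalg.norm(R.from_matrix(Gl.T@G).as_rotvec()))),1))
        if i%8==0:
            p0,r0=P,G;print("--",q)
        Gl=G
E
python3 - <<'E'
from path import *
q0=np.array(pose()[2]['joints'])
Rm=down(0.,1.05)
qh,e,a=ik(gp([575,200,195],Rm),Rm,np.array([-.2,.5,-.49,2.2,2.34,.95,2.04]),.05)
qm=(q0+qh)/2;qm[1]-=.08;qm[3]-=.12;qm[0]-=.15;qm[5]-=.1
path2(q0,qm,qh,40)
E
```

```text
-- [ 0.054  0.136 -0.352  2.242 -1.096  0.206 -0.131]
[6, -13, 1, 0.02, -0.0, -0.16] mouth [534. 191. 156.] tcp [553. 219. 200.] 9.1
[10, -25, 2, 0.03, -0.01, -0.31] mouth [535. 197. 160.] tcp [548. 231. 201.] 9.0
[14, -37, 3, 0.05, -0.01, -0.47] mouth [537. 204. 163.] tcp [543. 242. 203.] 9.0
[16, -48, 3, 0.06, -0.02, -0.63] mouth [539. 211. 167.] tcp [538. 252. 203.] 8.9
[18, -58, 4, 0.08, -0.02, -0.78] mouth [540. 218. 170.] tcp [533. 261. 203.] 8.9
[18, -67, 4, 0.09, -0.03, -0.93] mouth [542. 224. 174.] tcp [527. 269. 203.] 8.8
[17, -76, 5, 0.1, -0.03, -1.09] mouth [543. 231. 177.] tcp [522. 275. 202.] 8.8
[16, -83, 5, 0.12, -0.04, -1.24] mouth [544. 238. 180.] tcp [517. 280. 200.] 8.7
-- [-0.094  0.124 -0.384  2.188 -0.449  0.268  0.326]
[5, -4, 1, 0.02, -0.01, -0.15] mouth [545. 244. 182.] tcp [512. 285. 198.] 8.7
[9, -8, 2, 0.03, -0.01, -0.3] mouth [546. 251. 185.] tcp [507. 288. 196.] 8.6
[12, -13, 3, 0.05, -0.02, -0.45] mouth [546. 257. 186.] tcp [503. 289. 193.] 8.6
[14, -17, 4, 0.07, -0.02, -0.6] mouth [546. 263. 188.] tcp [499. 290. 190.] 8.6
[15, -21, 5, 0.09, -0.03, -0.
[... 1723 characters left out ...]
 1.697]
[5, -4, 3, 0.03, 0.02, -0.13] mouth [548. 232. 135.] tcp [560. 191. 170.] 7.8
[10, -9, 6, 0.06, 0.05, -0.26] mouth [551. 225. 133.] tcp [566. 190. 172.] 7.7
[13, -14, 8, 0.09, 0.07, -0.39] mouth [555. 219. 132.] tcp [572. 189. 175.] 7.7
[16, -19, 10, 0.12, 0.1, -0.51] mouth [559. 214. 132.] tcp [577. 189. 177.] 7.6
[17, -24, 11, 0.14, 0.13, -0.64] mouth [563. 209. 131.] tcp [582. 190. 180.] 7.5
[18, -29, 12, 0.17, 0.15, -0.76] mouth [568. 205. 132.] tcp [586. 193. 182.] 7.5
[17, -34, 13, 0.2, 0.18, -0.88] mouth [571. 202. 132.] tcp [589. 196. 184.] 7.4
[14, -38, 13, 0.23, 0.21, -1.0] mouth [575. 200. 133.] tcp [591. 200. 186.] 7.3
-- [-0.207  0.334 -0.513  2.358  2.137  0.839  2.154]
```

```bash
python3 -m creep '[[6,-13,1,0.02,0,-0.15],[10,-25,2,0.03,-0.01,-0.3],[14,-37,3,0.05,-0.01,-0.45],[16,-48,3,0.06,-0.02,-0.6],[18,-58,4,0.08,-0.02,-0.75],[18,-67,4,0.09,-0.03,-0.9],[17,-76,5,0.1,-0.03,-1.05],[16,-83,5,0.12,-0.04,-1.2]]'
python3 - <<'E'
from path import *
q=np.array(pose()[2]['joints']);print(q,fk(q)[0]-pose()[0])
E
```

```text
t: 9.0
tcp_pos: [515.4, 280.6, 199.5]
eef_rot: [[-0.395, 0.815, 0.423], [0.891, 0.227, 0.393], [0.224, 0.532, -0.816]]
ft_force: [-1.1, 0.4, -2.2]
grip_width: 0.64
grasp_force: 20.0
[-0.103  0.123 -0.374  2.19  -0.462  0.27   0.3  ] [0.292 0.089 0.128]
```

```bash
python3 -m creep '[[5,-4,1,0.02,-0.01,-0.15],[9,-8,2,0.03,-0.01,-0.3],[12,-13,3,0.05,-0.02,-0.45],[14,-17,4,0.07,-0.02,-0.6],[15,-21,5,0.09,-0.03,-0.75],[14,-26,6,0.11,-0.04,-0.89],[12,-30,7,0.14,-0.05,-1.04],[9,-33,8,0.16,-0.05,-1.18]]' | head -2; python3 -m creep '[[1,-5,2,0.03,0,-0.14],[2,-10,3,0.05,0,-0.29],[2,-16,5,0.08,0,-0.43],[1,-22,6,0.11,0,-0.57],[-1,-29,7,0.14,0,-0.71],[-3,-35,8,0.18,0,-0.85],[-7,-42,9,0.21,0.01,-0.98],[-11,-49,10,0.25,0.02,-1.12]]';  python3 - <<'E'
from path import *
q=np.array(pose()[2]['joints']);print(q,fk(q)[0]-pose()[0])
Rm=down(0.,1.05)
qh,e,a=ik(gp([575,200,195],Rm),Rm,np.array([-.2,.5,-.49,2.2,2.34,.95,2.04]),.05)
path2(q,(q+qh)/2+[0,-.02,0,-.03,0,0,0],qh,16)
E
```

```text
t: 9.8
tcp_pos: [488.7, 284.4, 177.8]
t: 10.6
tcp_pos: [502.7, 238.1, 159.2]
eef_rot: [[-0.464, -0.748, 0.475], [-0.839, 0.543, 0.035], [-0.284, -0.382, -0.879]]
ft_force: [0.6, -0.5, -1.3]
grip_width: 0.643
grasp_force: 20.0
[-0.303  0.175 -0.382  2.188  0.772  0.488  1.272] [ 0.236 -0.149 -0.19 ]
-- [-0.303  0.175 -0.382  2.188  0.772  0.488  1.272]
[5, -11, 2, 0.04, 0.02, -0.13] mouth [536. 276. 161.] tcp [510. 227. 160.] 8.0
[10, -23, 4, 0.08, 0.03, -0.27] mouth [538. 268. 159.] tcp [517. 217. 161.] 8.0
[14, -35, 6, 0.11, 0.05, -0.4] mouth [541. 260. 156.] tcp [525. 208. 163.] 8.0
[17, -46, 7, 0.15, 0.07, -0.53] mouth [544. 252. 154.] tcp [533. 199. 165.] 8.0
[19, -57, 8, 0.19, 0.09, -0.66] mouth [547. 243. 151.] tcp [541. 191. 168.] 8.0
[20, -67, 10, 0.22, 0.12, -0.79] mouth [550. 235. 149.] tcp [548. 185. 171.] 7.9
[20, -77, 10, 0.26, 0.14, -0.93] mouth [553. 228. 147.] tcp [556. 179. 173.] 7.9
[20, -85, 11, 0.29, 0.17, -1.06] mouth [557. 221. 145.] tcp [563. 176. 176.] 7.9
-- [-0.255  0.234 -0.447  2.243  1.454  0.664  1.713]
[5, -5, 3, 0.03, 0.02, -0.13] mouth [560. 214. 143.] tcp [570. 173. 179.] 7.9
[9, -10, 6, 0.06, 0.05, -0.26] mouth [563. 208. 142.] tcp [576. 172. 181.] 7.9
[10, -15, 8, 0.1, 0.07, -0.39] mouth [567. 204. 140.] tcp [581. 173. 184.] 7.8
[10, -20, 9, 0.13, 0.09, -0.52] mouth [569. 200. 139.] tcp [586. 175. 185.] 7.8
[8, -25, 10, 0.16, 0.12, -0.65] mouth [572. 198. 138.] tcp [589. 179. 186.] 7.8
[4, -30, 11, 0.2, 0.14, -0.78] mouth [574. 197. 136.] tcp [591. 184. 187.] 7.7
[-2, -33, 11, 0.23, 0.16, -0.91] mouth [575. 198. 135.] tcp [592. 191. 187.] 7.7
[-10, -36, 10, 0.27, 0.18, -1.04] mouth [575. 200. 133.] tcp [591. 200. 186.] 7.6
-- [-0.207  0.334 -0.513  2.358  2.137  0.839  2.154]
```

```bash
python3 -m creep '[[5,-11,2,0.04,0.02,-0.13],[10,-23,4,0.08,0.03,-0.27],[14,-35,6,0.11,0.05,-0.4],[17,-46,7,0.15,0.07,-0.53],[19,-57,8,0.19,0.09,-0.66],[20,-67,10,0.22,0.12,-0.79],[20,-77,10,0.26,0.14,-0.93],[20,-85,11,0.29,0.17,-1.06]]' | head -2; python3 -m creep '[[5,-5,3,0.03,0.02,-0.13],[9,-10,6,0.06,0.05,-0.26],[10,-15,8,0.1,0.07,-0.39],[10,-20,9,0.13,0.09,-0.52],[8,-25,10,0.16,0.12,-0.65],[4,-30,11,0.2,0.14,-0.78],[-2,-33,11,0.23,0.16,-0.91],[-10,-36,10,0.27,0.18,-1.04]]';  python3 - <<'E'
from path import *
q=np.array(pose()[2]['joints']);print(q)
Rm=down(0.,1.05);delta([575,200,195],Rm,True)
print("mouth axis",pose()[1]@np.linalg.inv(down(np.radians(71.1),-.52))@[-.324,-.946,0])
p,K,E=cam("wrist");cv2.imwrite("pics/w5.png",p["color"][:,:,::-1]);np.savez("w5.npz",K=K,E=E)
E
```

```text
t: 11.4
tcp_pos: [561.9, 175.3, 176.1]
t: 12.2
tcp_pos: [590.3, 200.5, 184.7]
eef_rot: [[0.502, 0.003, 0.865], [0.006, -1.0, -0.0], [0.865, 0.005, -0.502]]
ft_force: [0.1, 0.0, -1.9]
grip_width: 0.643
grasp_force: 20.0
[-0.414  0.305 -0.282  2.363  2.147  0.774  2.104]
row [1.3 0.5 0.6] [0.    0.006 0.006] dist 2 ang 0.5
mouth axis [-0.006 -0.005 -1.   ]
```

View pics/w5.png

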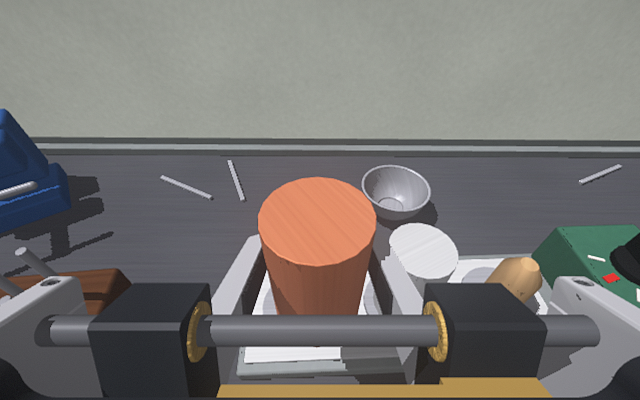

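The copper beaker is held bottom-up at px (317,220), with grey's top at (424,252) and peg B's tip at (528,268). I'll refine the peg positions from all the views.

Run:
```python
from fit import *
d=np.load("w5.npz");K,E=d["K"],d["E"]
print("w5 grey",plane(K,E,(424,246),128),"pegB",plane(K,E,(530,264),96))
def circ(f,K,E,roi,z,thr,nm):
    im=cv2.cvtColor(cv2.imread(f),cv2.COLOR_BGR2GRAY);x0,y0,x1,y1=roi
    e=cv2.Canny(im,40,100);pts=np.argwhere(e[y0:y1,x0:x1])[:,::-1]+[x0,y0]
    W=np.array([plane(K,E,u,z)[:2] for u in pts]);best=(0,)
    rng=np.random.default_rng(1)
    gx,gy=np.meshgrid(np.arange(-20,20.1,.5),np.arange(-20,20.1,.5))
    c0=thr[1]
    for a,b in zip(gx.ravel(),gy.ravel()):
        c=np.array(c0)+[a,b];n=(np.abs(np.linalg.norm(W-c,axis=1)-thr[0])<.8).sum()
        if n>best[0]:best=(n,c)
    print(nm,best)
d3=np.load("w3.npz")
E1=wE([429.914,264.224,205.798],R0)
circ("pics/w3.png",d3["K"],d3["E"],(345,115,430,205),28,(40,[632,-4]),"w3 discB")
circ("pics/w3.png",d3["K"],d3["E"],(250,0,345,60),28,(40,[622,216]),"w3 discA")
circ("pics/w3.png",d3["K"],d3["E"],(310,40,400,130),128,(30,[627,106]),"w3 grey top")
circ("pics/w1.png",WK,E1,(295,290,375,345),28,(40,[622,216]),"w1 discA")
circ("pics/w5.png",K,E,(380,215,465,285),128,(30,[627,106]),"w5 grey")
```

```text
w5 grey [629.652 106.98  128.   ] pegB [632.279  -4.39   96.   ]
w3 discB (np.int64(150), array([632.,  -4.]))
w3 discA (np.int64(72), array([622. , 217.5]))
w3 grey top (np.int64(135), array([628. , 108.5]))
w1 discA (np.int64(68), array([618.5, 221. ]))
w5 grey (np.int64(141), array([627., 109.]))
```

Run:
```python
from fit import *
d=np.load("w5.npz");K,E=d["K"],d["E"]
im=cv2.cvtColor(cv2.imread("pics/w5.png"),cv2.COLOR_BGR2HSV);m=(cv2.inRange(im,(3,60,180),(22,255,255)))
m[:170]=0;m[268:]=0;m[:,:250]=0;m[:,385:]=0
c=max(cv2.findContours(m,0,2)[0],key=cv2.contourArea)[:,0];top=c[c[:,1]<225]
W=np.array([plane(K,E,u,232)[:2] for u in top]);f=least_squares(lambda q:np.hypot(W[:,0]-q[0],W[:,1]-q[1])-30,[575,200]);print("copper bottom centre",f.x,np.abs(f.fun).mean())
p0,r0,_=pose();print("g",p0-19*r0[:,2])
Rm=down(0.,1.05)
delta([622,220,180],Rm,True)
```

```text
copper bottom centre [570.835 201.769] 0.4881991279590234
g [573.118 200.898 193.296]
row [ 13.4 -18.7  49. ] [-0.003  0.005  0.015] dist 54 ang 0.9
```

```bash
python3 -m creep '[[14,-18,50,0,0.005,0.015],[14,-18,50,0,0.005,0.015],[14,-18,50,0,0.005,0.015]]' | head -2
python3 - <<'E'
from fit import *
delta([623.5,219.5,110],down(0.,1.05),True);delta([623.5,219.5,91],down(0.,1.05),True)
p,K,E=cam("side");cv2.imwrite("pics/s2.png",cv2.resize(p["color"][110:260,220:440,::-1],(770,525),interpolation=3))
E
```

```text
t: 12.55
tcp_pos: [641.3, 217.8, 171.2]
row [-61.9  -0.7  34.1] [ 0.003  0.002 -0.017] dist 71 ang 1.0
row [-78.3  -0.5  43.6] [ 0.003  0.002 -0.017] dist 90 ang 1.0
```

View pics/s2.png

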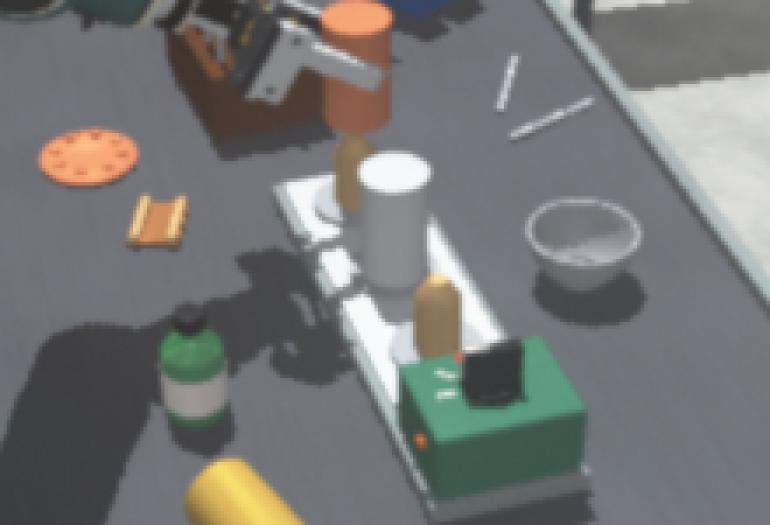

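Copper is centred above peg A, so I'll lower it.

```bash
python3 -m creep '[[-15,-1,9,0,0,-0.01],[-30,-1,17,0,0,-0.017],[-45,-1,25,0,0,-0.017],[-57,-1,31,0,0,-0.017],[-65,-1,36,0,0,-0.017],[-69,-1,38,0,0,-0.017],[-69,-1,38,0,0,-0.017]]'
python3 - <<'E'
from h import *
delta([623.5,219.5,90],down(0.,1.05),True)
E
```

```text
t: 13.3
tcp_pos: [639.3, 219.9, 93.4]
eef_rot: [[0.498, -0.001, 0.867], [0.002, -1.0, -0.002], [0.867, 0.003, -0.498]]
ft_force: [0.9, -0.9, -0.5]
grip_width: 0.647
grasp_force: 20.0
row [-10.8   0.4   7. ] [0.002 0.001 0.002] dist 13 ang 0.2
```

```bash
python3 -m creep '[[-3,0,2,0,0,0],[-5.5,0,3.5,0,0,0],[-7,0,4.5,0,0,0],[-8,0,5,0,0,0],[-8.5,0,5.4,0,0,0],[-9,0,5.7,0,0,0],[-9,0,5.7,0,0,0]]' | head -4; python3 -m creep '[[-0.4,0,0.3,0,0,0],[-0.9,0,0.5,0,0,0],[-0.9,0,0.5,0,0,0]]'
```

```text
t: 14.0
tcp_pos: [640.1, 220.0, 83.0]
eef_rot: [[0.498, -0.0, 0.867], [0.002, -1.0, -0.002], [0.867, 0.003, -0.498]]
ft_force: [-0.3, -0.2, -0.2]
t: 14.3
tcp_pos: [640.1, 220.0, 81.9]
eef_rot: [[0.498, -0.0, 0.867], [0.002, -1.0, -0.002], [0.867, 0.003, -0.498]]
ft_force: [0.8, 0.6, -0.5]
grip_width: 0.647
grasp_force: 20.0
```

```bash
python3 -m creep '[[-0.4,0,0.25,0,0,0],[-0.9,0,0.5,0,0,0],[-0.9,0,0.5,0,0,0]]' | sed -n '2p;4p'; python3 -m creep '[[-0.4,0,0.25,0,0,0],[-0.9,0,0.5,0,0,0],[-0.9,0,0.5,0,0,0]]'| sed -n '2p;4p'
```

```text
tcp_pos: [640.5, 220.0, 81.8]
ft_force: [-3.8, -0.7, 7.7]
tcp_pos: [641.0, 220.0, 81.8]
ft_force: [-8.6, -3.0, 17.5]
```

```bash
python3 -m creep '[[0.6,0,-0.4,0,0,0],[1.2,0,-0.7,0,0,0],[1.2,0,-0.7,0,0,0]]' | sed -n '2p;4p'; python3 -m creep '[[0,0,0,0,0,0],[0,0,0,0,0,0],[0,0,0,0,0,0],[0,0,0,0,0,0]]' 72; python3 -m creep '[[0,0,-20,0,0,0],[0,0,-50,0,0,0],[0,0,-90,0,0,0],[0,0,-130,0,0,0],[0,0,-150,0,0,0]]'|sed -n '2p;4p';python3 - <<'E'
from h import *
print(pose()[2]['joints'])
for n in("wrist","side"):
    p,K,E=cam(n);cv2.imwrite(f"pics/{n}3.png",p["color"][:,:,::-1])
    np.savez(f"{n}3.npz",K=K,E=E)
a=cv2.imread("pics/side3.png")[110:260,230:430];b=cv2.imread("pics/wrist3.png")
m=np.vstack([cv2.resize(a,(400,300),interpolation=3),cv2.resize(b,(400,250))]);cv2.imwrite("pics/m3.png",m)
E
```

```text
tcp_pos: [640.3, 220.0, 81.7]
ft_force: [-2.0, -0.9, 5.1]
t: 15.6
tcp_pos: [640.0, 220.1, 81.2]
eef_rot: [[0.498, -0.0, 0.867], [0.002, -1.0, -0.002], [0.867, 0.003, -0.498]]
ft_force: [0.2, 0.1, 1.5]
grip_width: 0.769
grasp_force: 0.0
tcp_pos: [507.9, 220.4, 157.0]
ft_force: [0.3, 1.1, -0.2]
[-0.536  0.334 -0.382  2.483  2.035  0.964  1.997]
```

View pics/m3.png

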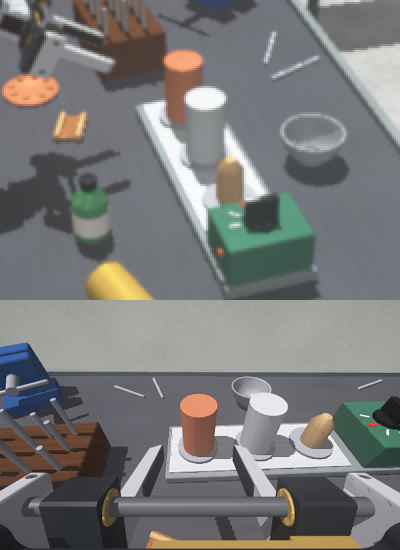

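Copper stands upright over peg A, at px (183,85) in the side half and (198,425) in the wrist half. Now brass: first, reachability without flipping the wrist back.

Run:
```python
from k2 import *
q0=np.array(pose()[2]['joints']);rng=np.random.default_rng(1)
g0=np.array([441.5,-189,38.6]);ps=np.radians(-71.5);u=np.array([np.cos(ps),np.sin(ps),0])
for tl in(0,-.3,-.52,-.8):
    Rm=down(ps,tl);res=[]
    for k in range(40):
        q,e,a=ik(gp(g0+12*u,Rm),Rm,rng.uniform(lo,hi) if k else q0,.003)
        if e<1 and a<.01:res.append((np.linalg.norm((q-q0)*[1,1,1,1,.5,1,.5]),q))
    res.sort(key=lambda r:r[0])
    print(tl,len(res));[print("  ",round(r[0],2),r[1]) for r in res[:1]+[min(res,key=lambda r:abs(r[1][4]-2))] if res]
```

```text
0 15
   2.64 [ 0.036  0.483  0.39   2.095 -0.31   0.618 -2.178]
   2.89 [ 0.751  0.496 -0.469  2.071  0.363  0.652 -2.78 ]
-0.3 15
   2.63 [ 0.168  0.604  0.413  1.936 -0.527  0.955 -1.902]
   3.19 [ 1.199  0.796 -0.951  1.9    0.474  0.98  -2.78 ]
-0.52 18
   2.69 [ 0.351  0.694  0.283  1.809 -0.526  1.165 -1.873]
   3.36 [ 1.316  1.028 -1.114  1.775  0.505  1.205 -2.78 ]
-0.8 16
   2.81 [ 0.473  0.844  0.223  1.652 -0.564  1.437 -1.828]
   3.32 [ 1.252  1.093 -0.962  1.621  0.246  1.358 -2.563]
```

```bash
cat > plan.py <<'E'
from path import *
q0=np.array(pose()[2]['joints']);rng=np.random.default_rng(1)
g0=np.array([441.5,-189,38.6]);ps=np.radians(-71.5);u=np.array([np.cos(ps),np.sin(ps),0])
def best(g,Rm,ref,n=40,w=[1,1,1,1,.5,1,.5]):
    res=[]
    for k in range(n):
        q,e,a=ik(gp(g,Rm),Rm,ref if k==0 else rng.uniform(lo,hi),.003)
        if e<1 and a<.01:res.append((np.linalg.norm((q-ref)*w),q))
    return min(res,key=lambda r:r[0])[1] if res else None
Rg=down(ps+np.pi,.52)
if __name__=="__main__":
    qb=best(g0+12*u,Rg,np.array([.35,.69,.28,1.81,-.5,1.1,1.27]));print("grasp",qb)
    pg=g0+12*u-120*Rg[:,2];qp=ik(gp(pg,Rg),Rg,qb,.003);print("pre",qp)
    for th in(-10,0,15):
        Rf=down(np.pi+np.radians(th),-1.05);qf=best([632,-4,90],Rf,np.array([.09,.58,-.18,2.38,3.,.88,-1.43]));print(th,qf)
        if qf is not None:print(ik(gp([560,-10,190],Rf),Rf,qf,.003))
    path2(q0,(q0+qp[0])/2+[0,-.15,0,-.1,0,0,0],qp[0],24)
E
python3 plan.py
```

```text
grasp [ 0.362  0.692  0.268  1.809 -0.517  1.162  1.261]
pre (array([ 0.396,  0.616,  0.317,  1.644, -0.45 ,  1.398,  1.213]), np.float64(8.092644679363695e-05), np.float64(3.5778924358935916e-07))
-10 [ 0.02   0.593 -0.248  2.366  2.657  0.926 -1.324]
(array([ 0.012,  0.226, -0.261,  2.516,  2.528,  0.721, -1.249]), np.float64(0.0002083454193605113), np.float64(8.534060297484572e-07))
0 [ 0.089  0.583 -0.182  2.383  3.006  0.877 -1.429]
(array([ 0.171,  0.217, -0.259,  2.53 ,  2.979,  0.658, -1.435]), np.float64(0.000928473741358542), np.float64(1.51569164046626e-06))
15 [ 0.242  0.59  -0.139  2.346  3.546  0.827 -1.584]
(array([ 0.313,  0.239, -0.158,  2.49 ,  3.716,  0.666, -1.789]), np.float64(0.0002615091148024808), np.float64(1.1961061911805417e-06))
-- [-0.536  0.334 -0.381  2.482  2.037  0.964  1.997]
[31, 42, 17, -0.13, 0.03, 0.16] mouth [526. 186. 123.] tcp [540. 179. 176.] 11.9
[56, 87, 28, -0.25, 0.06, 0.32] mouth [552. 147. 140.] tcp [562. 134. 192.] 11.8
[75, 134, 34, -0.38, 0.09, 0.48] mouth [571. 106. 154.] tcp [577.  88. 205.] 11.6
[87, 179, 36, -0.5, 0.12, 0.63] mou
[... 1201 characters left out ...]
outh [ 476. -244.  141.] tcp [ 432. -226.  168.] 9.8
[5, 5, 16, -0.21, 0.09, 0.25] mouth [ 470. -249.  133.] tcp [ 428. -226.  161.] 9.7
[3, 7, 22, -0.31, 0.13, 0.38] mouth [ 466. -253.  126.] tcp [ 428. -226.  155.] 9.6
[-1, 9, 27, -0.41, 0.18, 0.5] mouth [ 464. -258.  119.] tcp [ 430. -226.  148.] 9.5
[-8, 9, 31, -0.51, 0.23, 0.62] mouth [ 464. -263.  111.] tcp [ 435. -228.  143.] 9.4
[-17, 8, 34, -0.61, 0.28, 0.74] mouth [ 466. -269.  104.] tcp [ 443. -232.  137.] 9.3
[-28, 4, 38, -0.7, 0.33, 0.86] mouth [ 470. -277.   97.] tcp [ 451. -239.  132.] 9.2
[-40, -3, 43, -0.8, 0.37, 0.97] mouth [ 474. -287.   89.] tcp [ 461. -248.  126.] 9.1
-- [ 0.396  0.616  0.317  1.644 -0.45   1.398  1.213]
```

```bash
python3 -m creep '[[30,42,17,-0.1,0.03,0.13],[56,87,28,-0.2,0.05,0.25],[70,130,32,-0.29,0.07,0.37],[80,170,33,-0.39,0.09,0.49],[87,205,33,-0.48,0.12,0.61],[90,235,30,-0.57,0.14,0.73],[91,265,26,-0.67,0.16,0.84],[91,290,20,-0.76,0.19,0.96]]' 92 | sed -n '1,2p'
python3 - <<'E'
from path import *
from plan import *
print(q0);pg=g0+12*u-120*Rg[:,2];qp=ik(gp(pg,Rg),Rg,np.array([ 0.396,0.616,0.317,1.644,-0.45,1.398,1.213]),.003)[0]
path2(q0,(q0+qp)/2+[0,-.12,0,-.08,0,0,0],qp,24)
E
```

```text
t: 17.0
tcp_pos: [572.7, -71.3, 225.6]
[-0.279  0.271 -0.175  2.236  1.454  1.035  1.796]
-- [-0.279  0.271 -0.175  2.236  1.454  1.035  1.796]
[23, 11, 12, -0.08, 0.03, 0.12] mouth [585. -70. 188.] tcp [568. -99. 232.] 8.6
[44, 24, 22, -0.16, 0.05, 0.24] mouth [584. -96. 194.] tcp [ 561. -124.  236.] 8.4
[61, 39, 30, -0.24, 0.08, 0.36] mouth [ 580. -119.  199.] tcp [ 552. -147.  239.] 8.3
[76, 55, 37, -0.32, 0.1, 0.48] mouth [ 574. -141.  203.] tcp [ 542. -167.  240.] 8.2
[88, 71, 43, -0.4, 0.12, 0.59] mouth [ 567. -162.  204.] tcp [ 531. -184.  239.] 8.1
[98, 87, 47, -0.48, 0.15, 0.7] mouth [ 559. -180.  204.] tcp [ 519. -199.  237.] 8.0
[105, 103, 50, -0.56, 0.17, 0.81] mouth [ 550. -196.  203.] tcp [ 507. -212.  234.] 7.9
[110, 118, 52, -0.65, 0.2, 0.92] mouth [ 540. -210.  201.] tcp [ 495. -222.  230.] 7.8
-- [-0.054  0.279 -0.011  1.967  0.819  1.156  1.602]
[11, 4, 9, -0.08, 0.03, 0.11] mouth [ 531. -222.  198.] tcp [ 484. -230.  225.] 7.7
[20, 8, 17, -0.16, 0.06, 0.21] mouth [ 522. -233.  194.] tcp [ 473. -236.  220.] 7.6
[27, 14, 25, -0.24, 0.09, 0.31] mouth [ 513. -241.  18
[... 545 characters left out ...]
76. -267.  149.] tcp [ 436. -240.  175.] 7.1
[-2, 5, 12, -0.15, 0.08, 0.18] mouth [ 473. -269.  142.] tcp [ 436. -239.  169.] 7.1
[-5, 8, 18, -0.22, 0.12, 0.27] mouth [ 471. -271.  134.] tcp [ 438. -238.  162.] 7.0
[-9, 11, 23, -0.29, 0.16, 0.36] mouth [ 470. -273.  125.] tcp [ 441. -238.  155.] 7.0
[-15, 14, 28, -0.36, 0.21, 0.45] mouth [ 470. -276.  117.] tcp [ 445. -239.  148.] 6.9
[-21, 16, 33, -0.43, 0.25, 0.54] mouth [ 471. -279.  108.] tcp [ 450. -240.  141.] 6.9
[-29, 17, 38, -0.5, 0.3, 0.63] mouth [ 472. -282.   99.] tcp [ 455. -243.  134.] 6.9
[-39, 17, 44, -0.56, 0.34, 0.72] mouth [ 474. -287.   89.] tcp [ 461. -248.  126.] 6.9
-- [ 0.396  0.616  0.317  1.644 -0.45   1.398  1.212]
```

```bash
python3 -m creep '[[23,11,12,-0.08,0.03,0.12],[44,24,22,-0.16,0.05,0.24],[61,39,30,-0.24,0.08,0.36],[76,55,37,-0.32,0.1,0.48],[88,71,43,-0.4,0.12,0.59],[98,87,47,-0.48,0.15,0.7],[105,103,50,-0.56,0.17,0.81],[110,118,52,-0.65,0.2,0.92]]' | sed -n '1,2p'; python3 -m creep '[[11,4,9,-0.08,0.03,0.11],[20,8,17,-0.16,0.06,0.21],[27,14,25,-0.24,0.09,0.31],[33,20,31,-0.32,0.12,0.41],[36,27,37,-0.39,0.15,0.51],[39,33,42,-0.47,0.19,0.6],[39,40,46,-0.55,0.22,0.7],[39,45,51,-0.63,0.26,0.79]]' | sed -n '1,2p'
python3 - <<'E'
from plan import *
print(q0);pg=g0+12*u-120*Rg[:,2];delta(pg,Rg,True)
E
```

```text
t: 17.8
tcp_pos: [495.4, -221.8, 230.5]
t: 18.6
tcp_pos: [437.0, -241.4, 182.2]
[0.213 0.398 0.103 1.761 0.197 1.29  1.392]
row [-38.6  16.8  44.5] [-0.562  0.337  0.713] dist 61 ang 55.5
```

```bash
python3 -m creep '[[0,3,6,-0.07,0.04,0.09],[-2,5,12,-0.15,0.08,0.18],[-5,8,18,-0.22,0.12,0.27],[-9,11,23,-0.29,0.16,0.36],[-15,14,28,-0.36,0.21,0.45],[-21,16,33,-0.43,0.25,0.54],[-29,17,38,-0.5,0.3,0.63],[-39,17,44,-0.56,0.34,0.71]]' | sed -n '1,2p'
python3 - <<'E'
from plan import *
from fit import *
lo_,hi_=(18,90,40),(32,255,255)
p,K,E=cam("wrist");cv2.imwrite("pics/w6.png",p["color"][:,:,::-1])
ds=sorted(robot.silhouettes(p,"beaker_b"),key=lambda d:-d["mask"].sum())
c=proj(K,E,[441.5,-189,60])[0];print(c,[(round(float(d["conf"]),2),d["pixel"],int(d["mask"].sum())) for d in ds])
v=[(cmask("pics/top0.png",(379,250),lo_,hi_),TK,TE),(cmask("pics/side0.png",(292,255),lo_,hi_),SK,SE)]
m=cmask("pics/w6.png",(int(c[0]),int(c[1])),lo_,hi_);print(len(m),m.min(0),m.max(0))
fit([(m,K,E)],[441,-189,-1.25])
print(pose()[2]['joints'])
for d in ds[:2]:fit([(np.argwhere(d["mask"])[:,::-1],K,E)],[441,-189,-1.25])
E
```

```text
t: 19.4
tcp_pos: [461.6, -248.4, 126.1]
[317.556 185.38 ] [(0.6, [316.4, 190.1], 6698), (0.56, [549.4, 14.1], 1922)]
6580 [288 130] [350 243]
[ 441.043 -186.519] yaw deg -70.16450238660465 rms mm [1.1]
[ 0.496  0.61   0.177  1.633 -0.382  1.383  1.151]
[ 440.707 -186.41 ] yaw deg -70.01907018805699 rms mm [0.86]
[627.149  81.271] yaw deg -97.8708096450788 rms mm [42.51]
```

```bash
sed -i 's/441.5,-189,38.6/441.0,-186.6,38.6/;s/radians(-71.5)/radians(-70.3)/' plan.py
python3 - <<'E'
from plan import *
delta(g0+12*u-60*Rg[:,2],Rg,True);delta(g0+12*u,Rg,True)
E
```

```text
row [ 3.6  3.  60.6] [ 0.004 -0.004 -0.02 ] dist 61 ang 1.2
row [  3.4   2.8 120.6] [ 0.004 -0.004 -0.02 ] dist 121 ang 1.2
```

```bash
python3 -m creep '[[3.4,2.8,30,0.004,-0.004,-0.02],[3.4,2.8,65,0.004,-0.004,-0.02],[3.4,2.8,95,0.004,-0.004,-0.02],[3.4,2.8,112,0.004,-0.004,-0.02],[3.4,2.8,120,0.004,-0.004,-0.02],[3.4,2.8,120.5,0.004,-0.004,-0.02],[3.4,2.8,120.5,0.004,-0.004,-0.02]]'
python3 - <<'E'
from plan import *
delta(g0+12*u,Rg,True)
E
python3 -m creep '[[0,0,0,0,0,0],[0,0,0,0,0,0],[0,0,0,0,0,0],[0,0,0,0,0,0],[0,0,0,0,0,0],[0,0,0,0,0,0],[0,0,0,0,0,0]]' 50 20
```

```text
t: 20.2
tcp_pos: [444.2, -187.1, 24.9]
eef_rot: [[-0.301, 0.939, -0.166], [0.815, 0.344, 0.465], [0.494, 0.005, -0.869]]
ft_force: [-0.0, 0.5, 0.3]
grip_width: 0.981
grasp_force: 0.0
row [-2.2 -2.9  1.9] [0.    0.003 0.009] dist 4 ang 0.5
t: 20.9
tcp_pos: [442.3, -187.2, 24.6]
eef_rot: [[-0.299, 0.939, -0.169], [0.815, 0.343, 0.466], [0.496, 0.002, -0.868]]
ft_force: [-9.6, -4.7, 8.5]
grip_width: 0.646
grasp_force: 20.0
```

```bash
python3 -m creep '[[20,0,-35,0,0,0],[40,0,-70,0,0,0],[62,0,-108,0,0,0],[84,0,-147,0,0,0],[84,0,-147,0,0,0]]'
cat > p2.py <<'E'
from plan import *
Rf=down(np.pi,-1.05)
qh=ik(gp([560,-15,200],Rf),Rf,np.array([.171,.217,-.259,2.53,2.979,.658,-1.435]),.003)[0]
def path3(qa,mid,qb,n):
    from scipy.interpolate import interp1d
    Q=interp1d([0,.5,1],[qa,(qa+qb)/2+mid,qb],axis=0,kind='quadratic')(np.linspace(0,1,n+1));p0=None;Gl=None
    for i,q in enumerate(Q):
        P,G=fk(q);g=P-19*G[:,2];md=G@[.868,0,.495]
        if i:print(row(p0,r0,P,G),"g",np.round(g),"mouth",np.round(g+60*md),"bot",np.round(g-40*md),"back",np.round(g-100*G[:,2]),round(float(np.degrees(np.linalg.norm(R.from_matrix(Gl.T@G).as_rotvec()))),1))
        if i%8==0:
            p0,r0=P,G;print("--",q)
        Gl=G
E
python3 - <<'E'
from p2 import *
print(q0,qh);path3(q0,np.array([0,-.12,0,-.1,0,-.25,0]),qh,24)
E
```

```text
t: 21.4
tcp_pos: [444.9, -187.9, 198.5]
eef_rot: [[-0.304, 0.939, -0.16], [0.817, 0.343, 0.463], [0.49, 0.01, -0.872]]
ft_force: [-0.0, -1.4, -1.8]
grip_width: 0.644
grasp_force: 20.0
[ 0.426  0.434  0.163  1.719 -0.373  1.43   1.077] [ 0.187  0.185 -0.256  2.525  3.005  0.619 -1.451]
-- [ 0.426  0.434  0.163  1.719 -0.373  1.43   1.077]
[-26, -23, -5, 0.08, -0.14, 0.05] g [ 437. -226.  207.] mouth [ 416. -170.  199.] bot [ 450. -263.  213.] back [ 456. -258.  300.] 9.5
[-53, -42, -16, 0.14, -0.28, 0.09] g [ 428. -256.  205.] mouth [ 408. -202.  188.] bot [ 442. -292.  216.] back [ 450. -273.  301.] 9.1
[-78, -58, -32, 0.19, -0.42, 0.12] g [ 424. -287.  207.] mouth [ 404. -236.  182.] bot [ 438. -321.  223.] back [ 446. -289.  304.] 8.8
[-101, -69, -53, 0.22, -0.56, 0.14] g [ 424. -316.  213.] mouth [ 404. -269.  181.] bot [ 438. -347.  234.] back [ 445. -304.  310.] 8.4
[-121, -74, -76, 0.24, -0.7, 0.15] g [ 428. -343.  223.] mouth [ 408. -301.  184.] bot [ 441. -370.  249.] back [ 446. -317.  318.] 8.1
[-137, -75, -101, 0.25, -0.84, 0.15] g [ 436. -365.  236.] mouth [ 416. -330.  1
[... 1943 characters left out ...]
119, -64, -0.36, -0.05, -0.15] g [ 620. -174.  286.] mouth [ 624. -181.  227.] bot [ 617. -170.  326.] back [ 537. -135.  325.] 5.8
[98, 144, -88, -0.46, -0.04, -0.19] g [ 613. -135.  267.] mouth [ 617. -141.  208.] bot [ 610. -132.  307.] back [ 527. -105.  308.] 5.9
[132, 166, -114, -0.56, -0.02, -0.23] g [601. -96. 246.] mouth [605. -99. 186.] bot [599. -93. 286.] back [514. -75. 290.] 6.1
[169, 184, -144, -0.65, 0.01, -0.27] g [584. -55. 224.] mouth [586. -57. 164.] bot [582. -54. 264.] back [496. -45. 270.] 6.3
[210, 198, -177, -0.75, 0.05, -0.3] g [560. -15. 200.] mouth [560. -15. 140.] bot [560. -15. 240.] back [473. -15. 250.] 6.5
-- [ 0.187  0.185 -0.256  2.525  3.005  0.619 -1.451]
```

```bash
python3 -m creep '[[-26,-23,-5,0.08,-0.14,0.05],[-53,-42,-16,0.14,-0.28,0.09],[-78,-58,-32,0.19,-0.42,0.12],[-101,-69,-53,0.22,-0.56,0.14],[-121,-74,-76,0.24,-0.7,0.15],[-137,-75,-101,0.25,-0.84,0.15],[-150,-71,-126,0.25,-0.97,0.13],[-159,-61,-150,0.23,-1.09,0.1]]' | sed -n '1,2p;4,5p'
python3 - <<'E'
from p2 import *
print(q0);path3(q0,np.array([0,-.07,0,-.05,0,-.1,0]),qh,16)
E
```

```text
t: 22.2
tcp_pos: [459.2, -407.2, 245.1]
ft_force: [-0.2, -1.5, -1.2]
grip_width: 0.64
[0.007 0.261 0.42  1.922 0.65  0.859 0.313]
-- [0.007 0.261 0.42  1.922 0.65  0.859 0.313]
[-20, 8, -8, -0.03, -0.1, -0.01] g [ 473. -404.  275.] mouth [ 457. -387.  220.] bot [ 484. -416.  312.] back [ 470. -339.  351.] 6.1
[-37, 20, -18, -0.07, -0.2, -0.03] g [ 489. -407.  289.] mouth [ 474. -395.  232.] bot [ 498. -416.  327.] back [ 479. -337.  359.] 6.0
[-49, 34, -31, -0.12, -0.28, -0.05] g [ 505. -405.  302.] mouth [ 493. -398.  244.] bot [ 514. -410.  340.] back [ 488. -331.  366.] 5.9
[-57, 52, -45, -0.17, -0.36, -0.08] g [ 523. -398.  312.] mouth [ 513. -395.  253.] bot [ 530. -400.  352.] back [ 498. -322.  372.] 5.8
[-58, 71, -60, -0.23, -0.44, -0.11] g [ 541. -386.  321.] mouth [ 533. -386.  261.] bot [ 547. -386.  360.] back [ 508. -309.  375.] 5.7
[-55, 92, -76, -0.3, -0.5, -0.15] g [ 558. -369.  326.] mouth [ 552. -372.  267.] bot [ 562. -367.  366.] back [ 517. -293.  376.] 5.6
[-45, 114, -91, -0.37, -0.55, -0.19] g [ 575. -347.  328.] mouth [ 571. -353.  269.] bot [ 577. -343.  368.
[... 643 characters left out ...]
4, -0.36, -0.07, -0.15] g [ 615. -184.  286.] mouth [ 618. -191.  227.] bot [ 612. -179.  326.] back [ 533. -142.  326.] 6.0
[91, 149, -88, -0.46, -0.07, -0.19] g [ 610. -144.  268.] mouth [ 614. -150.  208.] bot [ 608. -140.  308.] back [ 525. -111.  309.] 6.1
[126, 174, -115, -0.57, -0.05, -0.23] g [ 600. -102.  247.] mouth [ 603. -106.  187.] bot [598. -99. 287.] back [513. -79. 291.] 6.4
[164, 194, -145, -0.67, -0.02, -0.27] g [583. -58. 224.] mouth [585. -61. 164.] bot [582. -57. 264.] back [496. -47. 270.] 6.6
[207, 210, -180, -0.78, 0.02, -0.3] g [560. -15. 200.] mouth [560. -15. 140.] bot [560. -15. 240.] back [473. -15. 250.] 6.9
-- [ 0.187  0.185 -0.256  2.525  3.005  0.619 -1.451]
```

```bash
python3 -m creep '[[-20,8,-8,-0.03,-0.1,-0.01],[-37,20,-18,-0.07,-0.2,-0.03],[-49,34,-31,-0.12,-0.28,-0.05],[-57,52,-45,-0.17,-0.36,-0.08],[-58,71,-60,-0.23,-0.44,-0.11],[-55,92,-76,-0.3,-0.5,-0.15],[-45,114,-91,-0.37,-0.55,-0.19],[-29,135,-107,-0.44,-0.59,-0.24]]' | sed -n '1,2p;4,5p'
python3 - <<'E'
from p2 import *
print(q0);path3(q0,np.array([0,0,0,0,0,0,0]),qh,10)
E
```

```text
t: 23.0
tcp_pos: [599.7, -333.8, 318.7]
ft_force: [-0.0, -0.6, -0.8]
grip_width: 0.647
[-0.249  0.16   0.461  2.18   1.814  0.575 -0.584]
-- [-0.249  0.16   0.461  2.18   1.814  0.575 -0.584]
[13, 20, -6, -0.05, -0.02, -0.04] g [ 594. -300.  316.] mouth [ 593. -308.  256.] bot [ 595. -295.  356.] back [ 533. -234.  359.] 4.0
[27, 42, -15, -0.11, -0.03, -0.08] g [ 599. -277.  304.] mouth [ 598. -286.  245.] bot [ 600. -271.  344.] back [ 533. -215.  347.] 4.2
[44, 64, -25, -0.18, -0.05, -0.11] g [ 603. -251.  292.] mouth [ 603. -260.  233.] bot [ 603. -245.  332.] back [ 532. -195.  334.] 4.4
[61, 88, -38, -0.25, -0.05, -0.15] g [ 605. -223.  280.] mouth [ 606. -232.  220.] bot [ 605. -217.  319.] back [ 530. -172.  322.] 4.6
[81, 111, -54, -0.33, -0.06, -0.18] g [ 606. -192.  267.] mouth [ 607. -200.  207.] bot [ 605. -187.  306.] back [ 527. -148.  309.] 4.8
[103, 134, -73, -0.42, -0.05, -0.21] g [ 603. -160.  254.] mouth [ 605. -167.  194.] bot [ 602. -155.  293.] back [ 521. -123.  297.] 5.0
[127, 156, -95, -0.5, -0.04, -0.23] g [ 598. -125.  240.] mouth [ 600. -131.  180.] bot [ 597. -121.  280.] back [513. -97. 285.] 5.2
[152, 176, -120, -0.59, -0.03, -0.26] g [589. -89. 226.] mouth [591. -93. 167.] bot [588. -86. 266.] back [503. -70. 273.] 5.4
-- [ 0.1    0.18  -0.113  2.456  2.766  0.61  -1.277]
[19, 36, -12, -0.09, 0.01, -0.02] g [577. -52. 213.] mouth [577. -54. 153.] bot [576. -51. 253.] back [489. -43. 261.] 5.6
[40, 73, -28, -0.19, 0.03, -0.03] g [560. -15. 200.] mouth [560. -15. 140.] bot [560. -15. 240.] back [473. -15. 250.] 5.8
```

```bash
python3 -m creep '[[13,20,-6,-0.05,-0.02,-0.04],[27,42,-15,-0.11,-0.03,-0.08],[44,64,-25,-0.18,-0.05,-0.11],[61,88,-38,-0.25,-0.05,-0.15],[81,111,-54,-0.33,-0.06,-0.18],[103,134,-73,-0.42,-0.05,-0.21],[127,156,-95,-0.5,-0.04,-0.23],[152,176,-120,-0.59,-0.03,-0.26]]' | sed -n '1,2p;4,5p'
python3 - <<'E'
from p2 import *
print(q0);delta([575,-8,195],Rf,True)
E
```

```text
t: 23.8
tcp_pos: [604.9, -92.0, 217.4]
ft_force: [0.6, 0.4, -1.2]
grip_width: 0.643
[-0.188  0.177  0.194  2.464  2.823  0.592 -1.365]
row [ 37.   82.  -12.9] [-0.193  0.03  -0.034] dist 91 ang 11.4
```

```bash
python3 -m creep '[[18,41,-6,-0.1,0.015,-0.017],[37,82,-13,-0.193,0.03,-0.034],[37,82,-13,-0.193,0.03,-0.034],[37,82,-13,-0.193,0.03,-0.034]]' | sed -n '1,4p'
python3 - <<'E'
from p2 import *
from fit import circ if False else proj
E
python3 - <<'E'
from fit import *
from p2 import Rf
p0,r0,s=pose();print(s['joints'],"g",p0-19*r0[:,2],"mouth axis",r0@[.868,.006,.495])
p,K,E=cam("side");im=p["color"];cv2.imwrite("pics/s6.png",im[:,:,::-1])
for d in robot.silhouettes(p,"beaker_b"):print(d["conf"],d["pixel"],int(d["mask"].sum()))
p,K,E=cam("wrist");cv2.imwrite("pics/w7.png",p["color"][:,:,::-1]);np.savez("w7.npz",K=K,E=E)
for t in("beaker_b","peg_a"):
  for d in robot.silhouettes(p,t):print(t,d["conf"],d["pixel"],int(d["mask"].sum()))
delta([632,-5,180],Rf,True)
E
```

```text
t: 24.2
tcp_pos: [592.3, -10.1, 186.2]
eef_rot: [[-0.496, 0.005, 0.868], [0.001, 1.0, -0.005], [-0.868, -0.002, -0.496]]
ft_force: [0.2, -1.0, -1.2]
[-0.164  0.215  0.099  2.503  3.051  0.626 -1.549] g [575.813 -10.018 195.597] mouth axis [-0.001  0.004 -0.999]
0.82 [325.7, 158.2] 760
0.78 [340.3, 177.5] 250
0.52 [292.0, 115.9] 1323
0.49 [316.4, 140.2] 162
0.38 [361.2, 213.4] 282
0.26 [274.0, 218.6] 543
beaker_b 0.96 [589.6, 112.0] 12220
beaker_b 0.91 [319.3, 235.5] 16089
beaker_b 0.64 [458.9, 118.7] 10207
peg_a 0.93 [321.5, 76.8] 6528
peg_a 0.87 [586.7, 41.8] 2254
peg_a 0.66 [451.4, 45.3] 2137
peg_a 0.6 [595.7, 111.8] 12179
row [-13.1   5.5  56.6] [-0.005  0.003 -0.001] dist 58 ang 0.4  File "<stdin>", line 2
    from fit import circ if False else proj
                         ^^
SyntaxError: invalid syntax
```

```bash
python3 -m creep '[[-14,5.5,56,-0.005,0.003,0],[-14,5.5,56,-0.005,0.003,0],[-14,5.5,56,-0.005,0.003,0]]' | sed -n '1,4p'
python3 - <<'E'
from fit import *
d=np.load("w7.npz");print(proj(d["K"],d["E"],[[632,-4,96],[632,-4,60],[632,-4,28],[627,109,128]]))
im=cv2.imread("pics/w7.png")[:260];im2=cv2.imread("pics/w7.png")[:, 200:]
p,K,E=cam("side");s=p["color"][100:240,250:450,::-1]
cv2.imwrite("pics/m7.png",np.vstack([cv2.resize(cv2.imread("pics/w7.png"),(480,300)),cv2.resize(s,(420,294),interpolation=3)[:, :].copy() if False else cv2.copyMakeBorder(cv2.resize(s,(420,294),interpolation=3),0,0,0,60,0)]))
Rf=down(np.pi,-1.05);delta([631,-4.5,100],Rf,True)
E
```

```text
t: 24.75
tcp_pos: [649.1, -4.6, 170.8]
eef_rot: [[-0.498, 0.0, 0.867], [0.001, 1.0, 0.0], [-0.867, 0.001, -0.498]]
ft_force: [-0.5, -0.1, -0.9]
[[323.766 143.987]
 [323.636 106.364]
 [323.527  74.948]
 [463.693 177.741]]
row [69.8  0.1 39.6] [ 0.    -0.001 -0.001] dist 80 ang 0.1
```

View pics/m7.png

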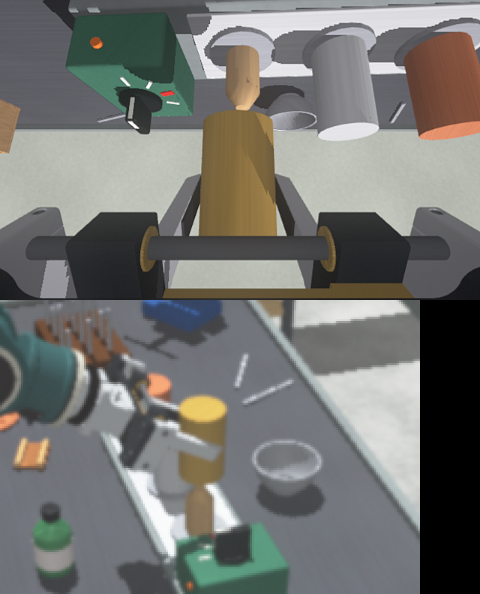

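Peg B's tip in w7 at about (325,144) matches the projection, and brass is centred above it. To keep the camera clear of the flask, I'll yaw 15° about the beaker axis before lowering.

Run:
```python
from h import *
Rf=down(np.pi+.26,-1.05);delta([631.2,-5,175],Rf,True)
```

```text
row [5.  3.9 2. ] [-0.225 -0.001 -0.13 ] dist 7 ang 14.9
```

```bash
python3 -m creep '[[3,2,1,-0.11,0,-0.065],[5,4,2,-0.225,0,-0.13],[5,4,2,-0.225,0,-0.13]]' | sed -n '2,3p'
python3 - <<'E'
from h import *
Rf=down(np.pi+.26,-1.05);delta([631.2,-5,101],Rf,True);print(pose()[2]['joints'])
E
```

```text
tcp_pos: [646.2, 0.0, 166.2]
eef_rot: [[-0.481, -0.261, 0.837], [-0.13, 0.965, 0.226], [-0.867, 0.0, -0.498]]
row [64.4 -1.  37.8] [ 0.004 -0.     0.002] dist 75 ang 0.2
[ 0.122  0.359  0.001  2.35   3.703  0.662 -1.832]
```

```bash
python3 -m creep '[[15,-1,9,0.004,0,0],[30,-1,18,0.004,0,0],[45,-1,27,0.004,0,0],[57,-1,34,0.004,0,0],[64,-1,38,0.004,0,0],[64,-1,38,0.004,0,0]]' | sed -n '2p;4,5p'
python3 - <<'E'
from h import *
Rf=down(np.pi+.26,-1.05);delta([631.2,-5,91],Rf,True);p,r,_=pose();print(p-19*r[:,2],"axis",r@[.868,.006,.495])
E
```

```text
tcp_pos: [648.0, -1.0, 90.9]
ft_force: [1.3, -0.2, -0.2]
grip_width: 0.645
row [8.5 0.5 4. ] [-0.004 -0.001 -0.   ] dist 9 ang 0.2
[632.092  -5.194 100.354] axis [-0.005  0.003 -0.999]
```

```bash
python3 -m creep '[[3,0,1.5,0,0,0],[5.5,0,2.7,0,0,0],[7,0,3.5,0,0,0],[8,0,4,0,0,0],[8.5,0,4.2,0,0,0],[8.5,0,4.2,0,0,0]]' | sed -n '2p;4p'; python3 -m creep '[[0.45,0,0.25,0,0,0],[0.9,0,0.5,0,0,0],[0.9,0,0.5,0,0,0]]'| sed -n '2p;4p'
```

```text
tcp_pos: [648.2, -1.2, 82.1]
ft_force: [-0.6, 0.4, -1.0]
tcp_pos: [648.2, -1.2, 81.0]
ft_force: [-0.1, -0.4, -1.7]
```

```bash
python3 -m creep '[[0.45,0,0.25,0,0,0],[0.9,0,0.5,0,0,0],[0.9,0,0.5,0,0,0]]' | sed -n '2p;4p'
```

```text
tcp_pos: [648.2, -1.2, 79.9]
ft_force: [0.3, -0.2, -2.0]
```

```bash
python3 -m creep '[[0.45,0,0.25,0,0,0],[0.9,0,0.5,0,0,0],[0.9,0,0.5,0,0,0]]' | sed -n '2p;4p'
```

```text
tcp_pos: [648.2, -1.2, 78.9]
ft_force: [-0.3, -0.4, -0.8]
```

```bash
python3 -m creep '[[0.45,0,0.25,0,0,0],[0.9,0,0.5,0,0,0],[0.9,0,0.5,0,0,0]]' | sed -n '2p;4p'
```

```text
tcp_pos: [648.3, -1.2, 78.1]
ft_force: [-1.4, 0.0, 0.7]
```

```bash
python3 -m creep '[[0.4,0,0.2,0,0,0],[0.7,0,0.4,0,0,0],[0.7,0,0.4,0,0,0]]' | sed -n '2p;4p'
```

```text
tcp_pos: [648.6, -1.1, 78.1]
ft_force: [-5.9, -0.2, 10.2]
```

```bash
python3 -m creep '[[-0.5,0,-0.3,0,0,0],[-0.6,0,-0.4,0,0,0]]' | sed -n '2p;4p';  python3 -m creep '[[0,0,0,0,0,0],[0,0,0,0,0,0],[0,0,0,0,0,0],[0,0,0,0,0,0]]' 72| sed -n '2p;4,6p'; python3 -m creep '[[0,0,-20,0,0,0],[0,0,-50,0,0,0],[0,0,-90,0,0,0],[0,0,-130,0,0,0],[0,0,-150,0,0,0]]'|sed -n '1,2p;4p';python3 - <<'E'
from h import *
q=np.array(pose()[2]['joints']);print(q)
p,K,E=cam("side");cv2.imwrite("pics/s8.png",p["color"][:,:,::-1])
for d in robot.silhouettes(p,"beaker_b"):print(d["conf"],d["pixel"],int(d["mask"].sum()))
print(proj(K,E,[[632,-4,78],[622,220,78],[627.5,108.5,78]]))
E
cat > pb.py <<'E'
from plan import *
# dial: grip point (x,y,110): bar along warmer x at dial 0; close along bar's thickness
E
python3 - <<'E'
from fit import *
# dial axis from views: pixels of bar top z=119
d3=np.load("w3.npz");print("w3 dial",plane(d3["K"],d3["E"],(447,243),89),plane(d3["K"],d3["E"],(445,264),89))
d=np.load("w7.npz");print("w7 pix of guess",proj(d["K"],d["E"],[[637,-120,119],[637,-120,89]]))
E
```

```text
tcp_pos: [648.2, -1.2, 78.0]
ft_force: [-1.3, 0.0, 1.2]
tcp_pos: [648.2, -1.2, 77.8]
ft_force: [-1.1, -0.5, -0.1]
grip_width: 0.769
grasp_force: 0.0
t: 28.9
tcp_pos: [535.5, -33.5, 142.6]
ft_force: [1.5, 0.2, 0.2]
[ 0.344  0.323 -0.067  2.567  3.767  0.823 -1.719]
0.97 [317.8, 149.1] 451
0.86 [345.0, 188.8] 760
0.63 [331.7, 168.2] 625
[[344.057 194.502]
 [320.636 153.768]
 [331.791 172.85 ]]
w3 dial [ 645.746 -120.454   89.   ] [ 631.913 -146.242   89.   ]
w7 pix of guess [[187.899 171.439]
 [191.549 139.162]]
```

Run:
```python
from plan import *
best_=best
for yaw in(182.6,2.6):
  for dz in(200,):
    Rd=down(np.radians(yaw));D=np.array([637.7,-131,dz])
    sols=[]
    for k in range(60):
        q,e,a=ik(D,Rd,rng.uniform(lo,hi),.003)
        if e<1 and a<.01:sols.append(q)
    sols.sort(key=lambda q:np.linalg.norm((q-q0)*[1,1,1,1,.5,1,.5]))
    print(yaw,len(sols));print(np.array(sols[:3]),np.array(sorted(sols,key=lambda q:-q[4])[:2]))
    Rt=down(np.radians(yaw)-1.3)
    for s in sols[:2]:print("turn",ik(np.array([637.7,-131,93]),Rt,s+[0,0,0,0,0,0,-1.3],.003))
Rd=down(np.radians(182.6));qd,_,_=ik(np.array([600.,-131,230]),Rd,np.array([.25,.35,0,1.7,0,1.1,1.8]),.003);print(qd)
from p2 import path3
path3(q0,np.array([0,-.1,0,-.2,0,-.1,0]),qd,32)
```

```text
182.6 39
[[ 0.603  0.544 -0.643  1.533  0.342  1.179  1.514]
 [ 0.561  0.529 -0.578  1.535  0.304  1.169  1.542]
 [ 0.541  0.523 -0.549  1.536  0.287  1.165  1.554]] [[ 0.908  0.793 -1.23   1.523  0.756  1.365  1.231]
 [ 0.908  0.793 -1.23   1.523  0.756  1.365  1.231]]
turn (array([ 0.571,  0.652, -0.594,  1.622,  0.417,  0.997,  0.159]), np.float64(6.0054080106303946e-05), np.float64(3.180303924655606e-07))
turn (array([ 0.532,  0.638, -0.534,  1.624,  0.373,  0.984,  0.191]), np.float64(5.937445007092802e-05), np.float64(3.168133311960935e-07))
2.6 28
[[ 0.436  0.496 -0.393  1.54   0.201  1.146 -1.524]
 [ 0.548  0.525 -0.559  1.535  0.293  1.166 -1.592]
 [ 0.549  0.525 -0.561  1.535  0.294  1.166 -1.592]] [[ 0.908  0.793 -1.23   1.523  0.756  1.365 -1.911]
 [ 0.908  0.793 -1.23   1.523  0.756  1.365 -1.911]]
turn (array([ 0.306,  0.587, -0.21 ,  1.632,  0.143,  0.938, -2.78 ]), np.float64(0.00012794758154298223), np.float64(1.049982497106763e-06))
turn (array([ 0.306,  0.587, -0.21 ,  1.632,  0.143,  0.938, -2.78 ]), np.float64(0.00022274900017204928), np.float64(1.947253280694026
[... 3943 characters left out ...]
9] g [ 600. -267.  294.] mouth [ 552. -270.  260.] bot [ 633. -264.  318.] back [ 593. -225.  385.] 6.7
[73, 144, -41, -0.43, 0.25, -0.24] g [ 600. -235.  280.] mouth [ 550. -238.  247.] bot [ 633. -233.  302.] back [ 595. -203.  375.] 6.9
[86, 175, -57, -0.54, 0.28, -0.3] g [ 600. -202.  267.] mouth [ 549. -204.  236.] bot [ 634. -200.  288.] back [ 596. -180.  365.] 7.0
[97, 206, -77, -0.65, 0.31, -0.35] g [ 600. -167.  257.] mouth [ 548. -169.  226.] bot [ 634. -165.  277.] back [ 598. -156.  356.] 7.2
[108, 237, -98, -0.77, 0.32, -0.4] g [ 600. -131.  249.] mouth [ 548. -133.  219.] bot [ 635. -129.  269.] back [ 600. -131.  349.] 7.3
-- [ 0.188  0.376 -0.03   1.615  0.012  1.15   1.771]
```

```bash
python3 -m creep '[[-30,-32,9,0.08,-0.05,-0.05],[-60,-64,14,0.15,-0.09,-0.08],[-90,-96,17,0.22,-0.13,-0.12],[-120,-127,16,0.3,-0.16,-0.15],[-148,-156,13,0.38,-0.19,-0.18],[-175,-185,7,0.46,-0.21,-0.2],[-200,-213,-1,0.54,-0.23,-0.23],[-225,-240,-11,0.62,-0.24,-0.24]]' | sed -n '1,2p;4p'
cat > p4.py <<'E'
from p2 import *
Rd=down(np.radians(182.6));qd,_,_=ik(np.array([600.,-131,230]),Rd,np.array([.25,.35,0,1.7,0,1.1,1.8]),.003)
import sys
print(q0);path3(q0,np.array([0,-.06,0,-.1,0,-.1,0])*float(sys.argv[2]),qd,int(sys.argv[1]))
E
python3 p4.py 24 1
```

```text
t: 29.8
tcp_pos: [697.0, -238.2, 337.9]
ft_force: [0.0, -0.7, -1.3]
[ 0.161  0.275  0.108  2.26   3.064  0.814 -1.108]
-- [ 0.161  0.275  0.108  2.26   3.064  0.814 -1.108]
[-15, -36, 12, 0.09, 0.0, -0.03] g [ 687. -261.  367.] mouth [ 700. -293.  318.] bot [ 679. -239.  400.] back [ 596. -221.  378.] 5.6
[-28, -70, 20, 0.18, 0.02, -0.05] g [ 691. -287.  391.] mouth [ 702. -322.  344.] bot [ 684. -264.  423.] back [ 603. -239.  399.] 5.3
[-37, -101, 25, 0.27, 0.04, -0.06] g [ 691. -311.  412.] mouth [ 699. -349.  365.] bot [ 686. -287.  442.] back [ 608. -257.  417.] 5.0
[-43, -130, 27, 0.34, 0.07, -0.08] g [ 689. -334.  429.] mouth [ 694. -372.  383.] bot [ 686. -308.  459.] back [ 611. -272.  433.] 4.8
[-45, -155, 27, 0.41, 0.12, -0.09] g [ 685. -354.  442.] mouth [ 686. -393.  397.] bot [ 684. -327.  472.] back [ 612. -286.  446.] 4.6
[-44, -177, 25, 0.47, 0.17, -0.09] g [ 679. -371.  451.] mouth [ 676. -411.  406.] bot [ 681. -345.  481.] back [ 611. -298.  457.] 4.5
[-41, -194, 22, 0.52, 0.23, -0.1] g [ 672. -386.  456.] mouth [ 665. -425.  411.] bot [ 677. -360.  486.] back [ 6
[... 1763 characters left out ...]
g [ 600. -276.  291.] mouth [ 551. -280.  256.] bot [ 632. -273.  315.] back [ 592. -231.  380.] 7.1
[77, 141, -49, -0.45, 0.29, -0.24] g [ 599. -243.  277.] mouth [ 549. -246.  243.] bot [ 632. -241.  299.] back [ 593. -208.  370.] 7.3
[89, 173, -69, -0.56, 0.33, -0.29] g [ 599. -207.  264.] mouth [ 548. -210.  233.] bot [ 633. -206.  286.] back [ 595. -184.  362.] 7.6
[100, 204, -93, -0.69, 0.35, -0.35] g [ 599. -170.  255.] mouth [ 548. -172.  225.] bot [ 633. -168.  275.] back [ 597. -158.  354.] 7.8
[109, 235, -120, -0.82, 0.37, -0.4] g [ 600. -131.  249.] mouth [ 548. -133.  219.] bot [ 635. -129.  269.] back [ 600. -131.  349.] 8.1
-- [ 0.188  0.376 -0.03   1.615  0.012  1.15   1.771]
```

```bash
python3 -m creep '[[-15,-36,12,0.09,0,-0.03],[-28,-70,20,0.18,0.02,-0.05],[-37,-101,25,0.27,0.04,-0.06],[-43,-130,27,0.34,0.07,-0.08],[-45,-155,27,0.41,0.12,-0.09],[-44,-177,25,0.47,0.17,-0.09],[-41,-194,22,0.52,0.23,-0.1],[-35,-208,17,0.55,0.3,-0.1]]' | sed -n '1,2p'; python3 -m creep '[[10,-9,3,0.02,0.07,-0.01],[22,-14,4,0.04,0.15,-0.03],[35,-15,2,0.03,0.23,-0.05],[50,-12,-2,0.02,0.31,-0.06],[65,-6,-8,0,0.39,-0.08],[81,5,-17,-0.04,0.47,-0.1],[96,18,-29,-0.09,0.55,-0.13],[110,35,-43,-0.16,0.63,-0.15]]' | sed -n '1,2p'; python3 p4.py 10 0.3
```

```text
t: 30.6
tcp_pos: [674.8, -411.8, 454.7]
t: 31.4
tcp_pos: [611.6, -386.7, 350.5]
[-0.004  0.29   0.239  1.75   0.958  0.901  0.863]
-- [-0.004  0.29   0.239  1.75   0.958  0.901  0.863]
[4, 18, -6, -0.06, 0.04, -0.02] g [ 611. -357.  354.] mouth [ 570. -369.  312.] bot [ 639. -349.  382.] back [ 593. -287.  423.] 4.2
[10, 38, -12, -0.12, 0.08, -0.05] g [ 614. -340.  344.] mouth [ 572. -350.  303.] bot [ 642. -333.  371.] back [ 597. -275.  418.] 4.5
[17, 59, -19, -0.19, 0.12, -0.08] g [ 616. -320.  333.] mouth [ 572. -329.  293.] bot [ 645. -315.  360.] back [ 600. -261.  412.] 4.8
[26, 82, -28, -0.26, 0.15, -0.11] g [ 617. -299.  321.] mouth [ 572. -306.  282.] bot [ 647. -294.  347.] back [ 602. -246.  405.] 5.1
[36, 106, -38, -0.34, 0.19, -0.15] g [ 617. -276.  308.] mouth [ 571. -281.  270.] bot [ 648. -272.  334.] back [ 604. -230.  396.] 5.4
[47, 132, -50, -0.42, 0.23, -0.2] g [ 616. -250.  295.] mouth [ 569. -254.  259.] bot [ 648. -247.  320.] back [ 605. -213.  387.] 5.7
[60, 158, -63, -0.51, 0.26, -0.24] g [ 614. -223.  283.] mouth [ 565. -226.  248.] bot [ 647. -220.  306.] back [ 605. -194.  378.] 6.0
[74, 184, -79, -0.61, 0.3, -0.29] g [ 611. -194.  270.] mouth [ 561. -197.  237.] bot [ 644. -192.  292.] back [ 604. -174.  368.] 6.3
-- [0.149 0.347 0.024 1.623 0.201 1.081 1.59 ]
[8, 34, 5, -0.1, 0.03, -0.05] g [ 606. -163.  259.] mouth [ 555. -166.  228.] bot [ 640. -161.  280.] back [ 603. -153.  358.] 6.7
[17, 68, 7, -0.2, 0.07, -0.11] g [ 600. -131.  249.] mouth [ 548. -133.  219.] bot [ 635. -129.  269.] back [ 600. -131.  349.] 6.9
```

```bash
python3 -m creep '[[4,18,-6,-0.06,0.04,-0.02],[10,38,-12,-0.12,0.08,-0.05],[17,59,-19,-0.19,0.12,-0.08],[26,82,-28,-0.26,0.15,-0.11],[36,106,-38,-0.34,0.19,-0.15],[47,132,-50,-0.42,0.23,-0.2],[60,158,-63,-0.51,0.26,-0.24],[74,184,-79,-0.61,0.3,-0.29]]' 45 | sed -n '1,2p'
python3 - <<'E'
from h import *
delta([637.5,-131,215],down(np.radians(182.6)));print(pose()[2]['joints'])
E
```

```text
t: 32.2
tcp_pos: [612.0, -197.1, 251.7]
row [-19.   73.5  24.8] [-0.195  0.065 -0.108] dist 80 ang 13.3
[ 0.182  0.35  -0.016  1.619  0.212  1.086  1.584]
```

```bash
python3 -m creep '[[-10,37,12,-0.1,0.03,-0.05],[-19,73.5,25,-0.195,0.065,-0.108],[-19,73.5,25,-0.195,0.065,-0.108],[-19,73.5,25,-0.195,0.065,-0.108]]' | sed -n '1,3p'
python3 - <<'E'
from fit import *
p0,r0,_=pose()
p,K,E=cam("wrist");im=p["color"][:,:,::-1].copy();cv2.imwrite("pics/w9.png",im);np.savez("w9.npz",K=K,E=E)
for d in robot.silhouettes(p,"dial")[:3]:print("dial",d["conf"],d["pixel"],int(d["mask"].sum()))
h=cv2.cvtColor(im,cv2.COLOR_BGR2HSV)
def cc(m,mn,nm):
    n,l,s,c=cv2.connectedComponentsWithStats(m.astype(np.uint8))
    for i in range(1,n):
        if s[i,4]>mn:print(nm,s[i].tolist(),c[i],plane(K,E,c[i],80))
roi=np.zeros(h.shape[:2],bool);pc=proj(K,E,[637.5,-131,85])[0].astype(int);print("proj dial",pc)
roi[max(0,pc[1]-120):pc[1]+120,max(0,pc[0]-120):pc[0]+120]=1
cc(roi&(h[:,:,2]<45),80,"black");cc(roi&(h[:,:,1]>150)&((h[:,:,0]<8)|(h[:,:,0]>172)),15,"red");cc(roi&(h[:,:,1]<40)&(h[:,:,2]>190),10,"white")
g=((h[:,:,0]>60)&(h[:,:,0]<90)&(h[:,:,1]>80));cc(g,2000,"green")
c=max(cv2.findContours(g.astype(np.uint8),0,2)[0],key=cv2.contourArea);a=cv2.approxPolyDP(cv2.convexHull(c),4,True)[:,0]
for u in a:print(u,plane(K,E,u,80)[:2],plane(K,E,u,22)[:2])
E
```

```text
t: 32.6
tcp_pos: [637.8, -133.3, 214.6]
eef_rot: [[-0.999, -0.042, 0.001], [-0.042, 0.999, -0.005], [-0.001, -0.005, -1.0]]
dial 0.92 [323.8, 198.5] 1728
dial 0.17 [636.2, 37.8] 181
proj dial [318 196]
black [261, 235, 22, 80, 700] [271.087 279.204] [ 741.635 -182.386   80.   ]
black [355, 264, 19, 51, 459] [365.34  289.769] [750.7   -70.489  80.   ]
black [398, 283, 40, 33, 1076] [420.113 298.164] [759.102  -4.105  80.   ]
black [198, 284, 39, 32, 1046] [214.424 298.019] [ 769.995 -250.421   80.   ]
red [350, 184, 14, 9, 85] [356.647 187.753] [627.379 -90.459  80.   ]
white [396, 135, 42, 5, 143] [417.336 137.014] [571.564 -32.488  80.   ]
white [377, 141, 61, 27, 1305] [408.381 151.51 ] [586.611 -39.809  80.   ]
white [323, 156, 4, 16, 49] [324.816 163.898] [ 603.173 -125.891   80.   ]
white [340, 164, 11, 13, 51] [345.294 170.392] [ 609.129 -103.914   80.   ]
white [324, 182, 7, 23, 103] [326.913 193.204] [ 634.774 -122.073   80.   ]
white [349, 205, 14, 8, 50] [355.32 208.64] [650.833 -90.084  80.   ]
white [374, 207, 50, 19, 759] [394.539 217.121] [658.722 -46.097  80.   ]
green [280, 138, 90, 108, 6709] [322.827 189.483] [ 630.843 -126.679   80.   ]
[282 141] [ 581.417 -171.154] [ 585.761 -177.918]
[369 143] [579.666 -81.42 ] [583.685 -71.557]
[365 233] [678.841 -77.053] [701.238 -66.38 ]
[351 245] [694.063 -91.674] [719.281 -83.711]
[285 245] [ 697.354 -166.579] [ 723.182 -172.495]
```

Run:
```python
from fit import *
d=np.load("w9.npz");K,E=d["K"],d["E"]
M=np.array([[603.2,-125.9],[609.1,-103.9],[627.4,-90.5],[650.8,-90.1]]);T=np.array([0,.65,1.3,1.95])
def f(q):
    c=q[:2];a=np.pi+q[3]-T;return (c+q[2]*np.c_[np.cos(a),np.sin(a)]-M).ravel()
r=least_squares(f,[640,-128,36,.04]);print(r.x,np.degrees(r.x[3]),r.fun)
for u in((326,182),(328,182),(327,193),(327,204)):print(plane(K,E,u,119),plane(K,E,u,90))
c=r.x[:2];print(proj(K,E,[[*c,80],[*c,119]]))
s=robot.read_state();p=robot.camera("wrist");dd=robot.silhouettes(p,"dial")[0]["mask"];ys,xs=np.nonzero(dd);print(xs.min(),xs.max(),ys.min(),ys.max())
im=cv2.imread("pics/w9.png");print(im[150:240:6,327].tolist())
delta([*c,93],down(np.pi+r.x[3]))
```

```text
[ 638.949 -124.231   35.921    0.051] 2.9037281796157157 [-0.126 -0.15   0.188 -0.068  0.199  0.35  -0.261 -0.131]
[ 614.456 -125.043  119.   ] [ 620.434 -124.027   90.   ]
[ 614.376 -123.173  119.   ] [ 620.346 -121.958   90.   ]
[ 625.003 -123.568  119.   ] [ 632.097 -122.395   90.   ]
[ 635.81  -123.016  119.   ] [ 644.048 -121.785   90.   ]
[[324.729 196.857]
 [325.567 207.093]]
304 347 174 226
[[121, 144, 90], [126, 150, 95], [124, 147, 92], [124, 148, 93], [128, 152, 94], [115, 117, 118], [255, 255, 255], [255, 255, 255], [255, 255, 255], [235, 241, 245], [73, 72, 69], [72, 70, 67], [72, 70, 67], [93, 110, 71], [118, 140, 87]]
row [ -0.8  10.2 123.8] [-0.005  0.004 -0.009] dist 124 ang 0.6
```

```bash
python3 -m creep '[[-1,10.2,30,-0.005,0.004,-0.009],[-1,10.2,60,-0.005,0.004,-0.009],[-1,10.2,85,-0.005,0.004,-0.009],[-1,10.2,105,-0.005,0.004,-0.009],[-1,10.2,117,-0.005,0.004,-0.009],[-1,10.2,122,-0.005,0.004,-0.009],[-1,10.2,122,-0.005,0.004,-0.009]]' 42 | sed -n '1,4p'
python3 - <<'E'
from h import *
delta([639,-124.2,94],down(np.pi+.051));print(pose()[2]['joints'])
E
```

```text
t: 33.5
tcp_pos: [639.2, -124.0, 94.4]
eef_rot: [[-0.999, -0.051, -0.0], [-0.051, 0.999, 0.001], [0.0, 0.001, -1.0]]
ft_force: [0.4, -0.2, -0.1]
row [ 0.2 -0.2  0.4] [ 0.001 -0.     0.   ] dist 1 ang 0.1
[ 0.214  0.58  -0.096  1.632  0.064  0.933  1.718]
```

```bash
python3 -m creep '[[0,0,0,0,0,0],[0,0,0,0,0,0],[0,0,0,0,0,0],[0,0,0,0,0,0],[0,0,0,0,0,0],[0,0,0,0,0,0],[0,0,0,0,0,0],[0,0,0,0,0,0]]' 5 15 | sed -n '2,6p'; python3 -m creep '[[0,0,0,0,0,0.13],[0,0,0,0,0,0.26],[0,0,0,0,0,0.39],[0,0,0,0,0,0.52],[0,0,0,0,0,0.65],[0,0,0,0,0,0.65]]' | sed -n '2,6p'; python3 -m creep '[[0,0,0,0,0,0.13],[0,0,0,0,0,0.26],[0,0,0,0,0,0.39],[0,0,0,0,0,0.52],[0,0,0,0,0,0.65],[0,0,0,0,0,0.65],[0,0,0,0,0,0.65]]' | sed -n '2,6p'
python3 - <<'E'
from h import *
delta([639,-124.2,94],down(np.pi+.051-1.3))
E
```

```text
tcp_pos: [639.9, -125.3, 94.9]
eef_rot: [[-0.999, -0.05, 0.002], [-0.05, 0.999, -0.0], [-0.002, -0.0, -1.0]]
ft_force: [2.9, -4.9, 1.7]
grip_width: 0.136
grasp_force: 14.9
tcp_pos: [639.8, -125.4, 94.9]
eef_rot: [[-0.823, 0.568, 0.001], [0.568, 0.823, -0.001], [-0.001, 0.0, -1.0]]
ft_force: [2.5, -8.1, 0.3]
grip_width: 0.137
grasp_force: 15.0
tcp_pos: [639.7, -125.5, 94.9]
eef_rot: [[-0.315, 0.949, 0.001], [0.949, 0.315, -0.001], [-0.001, 0.001, -1.0]]
ft_force: [2.0, -7.3, 0.7]
grip_width: 0.136
grasp_force: 15.0
row [ 1.5 -0.3  0.9] [ 0.001  0.001 -0.001] dist 2 ang 0.1
```

```bash
python3 -m creep '[[0,0,0,0,0,0],[0,0,0,0,0,0],[0,0,0,0,0,0],[0,0,0,0,0,0],[0,0,0,0,0,0]]' 42 | sed -n '4,5p'; python3 -m creep '[[0,0,-15,0,0,0],[0,0,-45,0,0,0],[0,0,-85,0,0,0],[0,0,-120,0,0,0],[0,0,-160,0,0,0],[0,0,-160,0,0,0]]' | sed -n '1,2p'
python3 - <<'E'
from fit import *
p,K,E=cam("wrist");im=p["color"][:,:,::-1].copy();cv2.imwrite("pics/w10.png",im)
h=cv2.cvtColor(im,cv2.COLOR_BGR2HSV);pc=proj(K,E,[639,-124.2,119])[0].astype(int);print(pc)
w=((h[:,:,1]<40)&(h[:,:,2]>170));n,l,s,c=cv2.connectedComponentsWithStats(w.astype(np.uint8))
for i in range(1,n):
    if s[i,4]>8 and np.hypot(*(c[i]-pc))<60:
        pts=np.argwhere(l==i)[:,::-1];W=np.array([plane(K,E,u,119)[:2] for u in pts]);m=W.mean(0)
        u_,sv,vt=np.linalg.svd(W-m);print(s[i].tolist(),m,vt[0],"z80",plane(K,E,c[i],80)[:2])
p,K,E=cam("side")
for d in robot.silhouettes(p,"beaker_b"):
    q=d["mask"];ys,xs=np.nonzero(q);print("side",d["conf"],d["pixel"],int(q.sum()),xs.min(),xs.max(),ys.min(),ys.max())
def vc(x,y):
    t=np.linspace(0,6.283,60);return np.vstack([np.c_[x+30*np.cos(t),y+30*np.sin(t),np.full(60,z)] for z in(28,128)])
for nm,x,y in(("A",622,220),("C",627.3,108.5),("B",632,-4.5)):
    P=proj(K,E,vc(x,y));print(nm,P.min(0),P.max(0))
E
```

```text
ft_force: [0.1, -0.1, 0.2]
grip_width: 0.443
t: 36.7
tcp_pos: [641.3, -124.7, 261.1]
[314 192]
[292, 157, 10, 11, 44] [609.589 -97.846] [ 0.823 -0.569] z80 [ 609.045 -103.82 ]
[328, 157, 10, 12, 46] [646.536 -85.91 ] [-0.348 -0.938] z80 [650.503 -90.427]
[312, 168, 5, 23, 101] [ 633.957 -110.438] [ 0.316 -0.949] z80 [ 636.375 -117.911]
[280, 175, 13, 6, 46] [ 603.874 -117.645] [0.999 0.044] z80 [ 602.64  -126.036]
side 0.96 [319.7, 150.0] 517 312 331 135 171
side 0.92 [332.1, 167.3] 583 323 342 154 191
A [310.771 135.25 ] [330.121 172.129]
C [321.516 153.367] [341.931 192.179]
B [333.462 174.012] [355.245 215.003]
```

Run:
```python
from fit import *
m=cmask("pics/s8.png",(345,188),(15,80,60),(34,255,255));print(len(m),m.min(0),m.max(0))
p,K,E=cam("side");im=p["color"][:,:,::-1].copy();cv2.imwrite("pics/s11.png",im)
hh=cv2.inRange(cv2.cvtColor(im,cv2.COLOR_BGR2HSV),(18,90,50),(34,255,255));n,l,s,c=cv2.connectedComponentsWithStats(hh);print([x.tolist() for x in s[1:] if x[4]>60])
p,K,E=cam("top");im=p["color"][:,:,::-1].copy();cv2.imwrite("pics/t11.png",im)
def vc(x,y):
    t=np.linspace(0,6.283,60);return np.vstack([np.c_[x+30*np.cos(t),y+30*np.sin(t),np.full(60,z)] for z in(28,128)])
for x,y in((622,220),(627.3,108.5),(632,-4.5)):
    P=proj(K,E,vc(x,y));print(P.min(0),P.max(0))
for d in robot.silhouettes(p,"beaker_b"):
    ys,xs=np.nonzero(d["mask"]);print("top",d["conf"],xs.min(),xs.max(),ys.min(),ys.max())
```

```text
708 [335 174] [356 212]
[[194, 0, 31, 13, 181], [284, 35, 51, 27, 822], [191, 47, 9, 18, 85], [286, 64, 10, 14, 63], [335, 174, 22, 38, 693], [450, 318, 66, 82, 2767], [251, 358, 18, 37, 263]]
[232.577 168.182] [257.468 195.621]
[270.821 168.166] [293.262 195.612]
[309.582 168.369] [330.149 195.814]
top 0.77 311 330 168 196
top 0.75 234 257 169 195
top 0.58 272 293 169 195
top 0.31 308 333 181 199
```

```bash
python3 -c "
from cell import robot
print(robot.close_job())"
```

```text
the job is handed in; nothing more can be done
None
```

The job is handed in at about 37 s: copper is upside down on peg A, brass on peg B, and the dial then turned to the red mark (measured 1.30 rad). The grey beaker still matches its starting position in the final pictures, but I did not re-measure the other bystanders.

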